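# Put the hardness reference blocks away

### The arm

A 7-joint arm with a two-finger parallel gripper is mounted at the origin on the work surface. World frame = base frame: x ahead of the robot, y to its left, z up, the work surface at z = 0. Lengths are in m, angles in degrees, forces in N, time in s.
With the tool pointing down it reaches from about 0.425 to 0.875 m from the base axis. Payload 4.7 kg.
Tool frame: the origin (TCP) lies midway between the tips of the shut fingers; the grasp point (between the pads) lies env.grip_point_offset behind it (env.grip_point_offset is the distance from the TCP to the grasp point, in m); x points along the fingers, y is the direction in which the jaws open and shut, and the axes are right-handed (so a half turn about x gives the same grasp; the last joint's range is limited). The gripper opens to 87 mm and grips with 3 to 60 N. Pads are 19 mm wide; open, the fingers measure 117 mm over their backs; the gripper's body (75 mm by 190 mm) begins 51 mm behind the grasp point.
Start: joints at [-76.083, 18.392, -4.016, 83.108, 1.295, 78.541, -3.26], TCP at [0.147, 0.633, 0.223] pointing down, gripper open.
Joint ranges: [-163.93, 163.93], [-17.29, 119.83], [-79.2, 71.16], [3.27, 140.29], [-89.18, 269.18], [5.43, 117.66], [-154.24, 154.24]. Speed limits (degrees/s): [147.25, 147.25, 180, 180, 180, 180, 180].

### API

Orientations are given as [roll, pitch, yaw] about the fixed x, y, z axes, in that order (R = Rz(yaw) Ry(pitch) Rx(roll)).
In Python, from cell import readout, read_camera, camera_params, sign_off, spot_in, pinpoint, env gives the robot as it stands.
- The arm moves only by the shell command python3 -m pendant 'ROWS' [OPENING] [FORCE]. ROWS is a JSON object of lists of equal length, an entry for each row: "xyz": the shift along the world's x, y, z in m, a list of three; "turn": the turn about the world's z in rad. A call has 1 to 10 rows; each row shifts and turns the pose as measured when the row begins; what a row does not reach is not made up. A row lasts 1/8 s, in which the tool goes at most 62.5 mm and 10.7 degrees, less where a joint would pass 70% of its speed; a pose out of reach is approached as far as the arm can. A call is refused whole if a number of a shift passes 0.0625 or a number of a turn 0.188, either way. A call with a gripper value outside its range is refused whole. OPENING is the opening, from 0 (shut) to 1 (fully open), set as the call begins (- or left out, the last holds). The fingers move at their own pace and stop on an object; FORCE is the grip in N (left out, the last holds). Time passes only in rows, so rows that do not move let the fingers close. It gives the time, the measured TCP pose, the force and the opening at its end, in the units of the state.
- readout.get_obs(): the state, without advancing time (a new reading comes with each control period).
- read_camera(name): name is "side" or "top" or "wrist"; returns the picture (400x640x3 uint8, red, green, blue); there is no depth.
- camera_params(name): a dict with "fx", "fy", "cx", "cy" (pixels), "k1" (the pictures are not rectified: a ray, as slopes to the right and down, at radius r is drawn at 1 + k1 r^2 times it, then the intrinsics apply), "rvec" (rotation vector, rad) and "tvec" (3), from world to camera coordinates, as OpenCV has them; the wrist camera has in their place "hand_eye" (4x4, takes a point from camera to tool coordinates, whose origin is the TCP and whose axes are the tool frame's). Camera axes: x right, y down, z forward; pixel columns grow to the right and rows downward; lengths in m; the calibration is good to about 2 mm. A picture is of the moment at which its call begins: read the wrist's pose just before it. camera_params takes no time and is no camera call.
- sign_off(): hands the job in, once; it reports no verdict.
Trained networks look in the newest picture that a camera, given by its name, has taken for a name from the list of things; names that differ only in an ending like _2 or _b are one class to them, and where a whole thing is asked for, a point or a joint stands for the part that bears it (a point fixed in the world has none). Each returns a list of dicts, best first, with "score" (0 to 1); they miss things now and then, are a little off and sometimes report something else, mostly with a low value. They report only what shows in the picture. A call takes as long as a camera call. They do not tell look-alikes from the thing itself.
- spot_in(camera, name): "at" ([x, y, z] in m, in the coordinates of the camera as it stood for that picture, good to about 4 mm: the middle of the surface that is visible of it).
- pinpoint(camera, name): "at" ([x, y, z] in m, in the coordinates of the camera as it stood for that picture, good to about 4 mm: a listed point, or the origin of a listed thing).
The state is a dict: "time_s": time; "qpos": joint angles; "joint_velocities": joint speeds; "effort": joint torques, N m; "tool_pos": TCP position; "tool_rot": TCP orientation; "force": force on the tool from outside, world axes, zero at the start; "wrist_torque": the same for the moment, N m; "grip_width": finger opening in m.
Only numpy, scipy, OpenCV 4.12 (cv2) and the standard library are available. Lean on these libraries where they do the work, as an engineer would, in place of code of your own. Each camera call takes 0.05 s, during which the arm holds its last target.

### The job

The hardness tester has been checked and its four metal reference blocks were left in a stack: press the white push-button on the little grey drawer unit so that its drawer springs open, and lay the smallest round block, on top, in the drawer. Set each of the other three blocks into the wooden nest whose recess has its shape (large round, oblong, hexagonal), so that it lies flat on the bottom of the recess; put every block down without dropping it, and let go of it.

Things in the scene. Friction and masses are not known exactly. Their poses are not given: they have to be found in the camera images.
- coin_block: Loose, 20 mm thick; origin at the centre of its underside, z up. Steel, the smallest: a plain round disc 28 mm in diameter. Starts on top of the stack (underside about 72 mm above the table), on the hexagonal block.
- hex_block: Loose, 20 mm thick; origin at the centre of its underside, z up. Brass, a regular hexagon, 38 mm across flats (44 mm across corners); one pair of its flats faces its +y and -y, and the others every 60 deg from there. Starts third from the bottom (underside at about 52 mm), on the oblong block.
- oblong_block: Loose, 20 mm thick; origin at the centre of its underside, z up. Steel, a rectangular block, 60 mm along its x and 38 mm along its y. Starts second from the bottom (underside at about 32 mm), on the large round block. The blocks of the stack are turned and up to a few mm shifted against each other.
- round_block: Loose, 20 mm thick; origin at the centre of its underside, z up. Steel, the large plain round disc, 62 mm in diameter. Starts at the bottom of the stack, on a fixed dark steel plate 96 mm in diameter and 12 mm high (underside at 12 mm).
- round_nest: Fixed round wooden nest 84 mm in diameter, 10 mm high, lined grey, with a round recess 72 mm in diameter and 6 mm deep (its floor is 4 mm above the table). Origin at the centre of its underside. The place of the large round block.
- oblong_nest: Fixed rectangular wooden nest 82 x 60 mm (x, y), 10 mm high, lined grey, with a rectangular recess 70 mm along its x and 48 mm along its y, 6 mm deep (floor 4 mm above the table). Origin at the centre of its underside. The place of the oblong block.
- hex_nest: Fixed hexagonal wooden nest 60 mm across flats, 10 mm high, lined grey, with a hexagonal recess 48 mm across flats, 6 mm deep (floor 4 mm above the table). Two of its flats face its +y and -y. Origin at the centre of its underside. The place of the hexagonal block.
- latch_top (a point): Centre of the top of the white push-button (28 mm across) on a fixed grey drawer unit 170 mm deep (x), 120 wide (y), 55 high; axes of the unit, whose front faces its -x, roughly to the robot. The button goes 6 mm straight down against a spring (5 N fully down); past about 4 mm it frees the drawer, which springs out by itself. Let go, the button rises again.
- drawer_front (a point): Middle of the top edge of the drawer's blue front panel (12 mm thick, 51 mm above the table); axes as the unit's, +x into the drawer; moves with it. Behind it the open well, from 6 to 82 mm along +x of this point, 96 mm wide, floor 8 mm above the table (43 mm below this point), side and rear walls up to 30 mm above the table: the place of the smallest block, anywhere on its floor.
- drawer (a joint): How far the drawer is out, in m: 0 shut and latched, 0.09 fully out (towards the unit's -x). Fully out, the whole well is clear of the unit's top. A spring of about 1.5 to 3 N holds it out.
Not all that is in view belongs to the job. What is shaped like the hex_nest but yellow is not meant. What is shaped like the round_block but green is not meant.

How it is judged:
By the outcome, as a careful person would: the job done as asked, in the order asked, and still so for the second after the job is handed in, with the robot touching nothing.
It also fails if it takes over 112 s, if anything falls off the work surface, if the arm or the gripper's body presses on something with over 40 N, if the wrist force passes 120 N, or if a joint passes its speed limit or range.

## Working session

There is one attempt and no reset: what is moved stays moved. The work goes in short steps, Python scripts to look and compute and a shell command to move; the robot and the scene stay as the last step left them, time stands still between calls to the robot, and variables do not carry over. Pictures are saved under pics/ and viewed, and the job is handed in when it is done.

```bash
ls; mkdir -p pics; cat > h.py <<'E'
import numpy as np, cv2
from scipy.spatial.transform import Rotation as R
from cell import *
def save(name,fn):
    im=read_camera(name); cv2.imwrite('pics/'+fn,im[:,:,::-1]); return im
def pose(cam,obs=None):
    p=camera_params(cam)
    if 'hand_eye' in p:
        o=obs or readout.get_obs()
        T=np.eye(4);T[:3,:3]=R.from_euler('xyz',o['tool_rot'],degrees=True).as_matrix();T[:3,3]=o['tool_pos']
        return T@np.array(p['hand_eye'])
    T=np.eye(4);T[:3,:3]=R.from_rotvec(np.ravel(p['rvec'])).as_matrix();T[:3,3]=np.ravel(p['tvec'])
    return np.linalg.inv(T)
def toworld(cam,at,obs=None):
    T=pose(cam,obs); return T[:3,:3]@np.array(at)+T[:3,3]
def proj(cam,X,obs=None):
    p=camera_params(cam);T=np.linalg.inv(pose(cam,obs));c=(T[:3,:3]@np.atleast_2d(X).T).T+T[:3,3]
    s=c[:,:2]/c[:,2:];s=s*(1+p['k1']*(s**2).sum(1,keepdims=True))
    return s*[p['fx'],p['fy']]+[p['cx'],p['cy']]
def pix(cam,uv,z,obs=None):
    p=camera_params(cam);uv=np.atleast_2d(uv).astype(float)
    d=(uv-[p['cx'],p['cy']])/[p['fx'],p['fy']];s=d.copy()
    for _ in range(20): s=d/(1+p['k1']*(s**2).sum(1,keepdims=True))
    T=pose(cam,obs);r=(T[:3,:3]@np.c_[s,np.ones(len(s))].T).T
    return T[:3,3]+r*((z-T[2,3])/r[:,2:])
E
python3 - <<'E'
from h import *
print(readout.get_obs()); print(env.grip_point_offset)
for c in ['top','side','wrist']:
    save(c,c+'0.png'); print(c,camera_params(c))
    for n in ['coin_block','hex_block','oblong_block','round_block','round_nest','oblong_nest','hex_nest','latch_top','drawer_front']:
        if c=='wrist': continue
        for d in pinpoint(c,n)[:3]: print(n,round(d['score'],2),toworld(c,d['at']).round(4))
E
```

```text
pics
{'time_s': 0.0, 'qpos': array([-76.08202119,  18.43832131,  -4.0142345 ,  83.17754187,
         1.29503968,  78.54015534,  -3.2590756 ]), 'joint_velocities': array([ 0.01736153, -0.03540482,  0.03331129, -0.02020485, -0.02618957,
        0.03203063, -0.00755766]), 'effort': array([-2.27794767e-04, -4.91287029e+01, -4.04037461e-01, -3.12520051e+01,
       -6.40092837e-02,  4.39272425e-02,  1.96830647e-04]), 'tool_pos': array([0.14736964, 0.63248676, 0.22144658]), 'tool_rot': array([-86.73306804,  89.88904421, -99.84153727]), 'force': array([-0.22777949, -0.54027875,  0.18460637]), 'wrist_torque': array([-0.00656678,  0.05886354,  0.06483863]), 'grip_width': 0.08705518068730599}
0.0187
top {'fx': 375.68333665039046, 'fy': 375.68333665039046, 'cx': 319.39779393195147, 'cy': 201.10306852167537, 'k1': 0.019985969938217288, 'rvec': array([ 2.11821766, -2.08506665,  0.24134273]), 'tvec': array([-0.07080828,  0.55823905,  1.07673193])}
coin_block 0.62 [ 0.615  -0.2106  0.0775]
coin_block 0.58 [0.606  0.1801 0.0724]
hex_block 0.42 [0.6113 0.1818 0.0484]
oblong_block 0.52 [0.6099 0.1847 0
[... 1111 characters left out ...]
012]
hex_nest 0.53 [ 0.5364 -0.4017 -0.0038]
hex_nest 0.31 [0.6092 0.1866 0.0504]
latch_top 0.56 [ 0.6153 -0.2114  0.0737]
drawer_front 0.72 [ 0.5352 -0.4027 -0.004 ]
drawer_front 0.6 [ 0.5005 -0.22    0.0487]
wrist {'fx': 300.6236603593001, 'fy': 300.6236603593001, 'cx': 314.64269802779165, 'cy': 202.95619377010215, 'k1': -0.04305061043785697, 'hand_eye': array([[-2.37635133e-04, -2.40190579e-01,  9.70725723e-01,
        -1.62687698e-01],
       [ 9.99999733e-01, -7.27812441e-04,  6.47158886e-05,
         1.90507808e-04],
       [ 6.90962112e-04,  9.70725479e-01,  2.40190688e-01,
        -6.44306218e-02],
       [ 0.00000000e+00,  0.00000000e+00,  0.00000000e+00,
         1.00000000e+00]])}
```

View pics/top0.png

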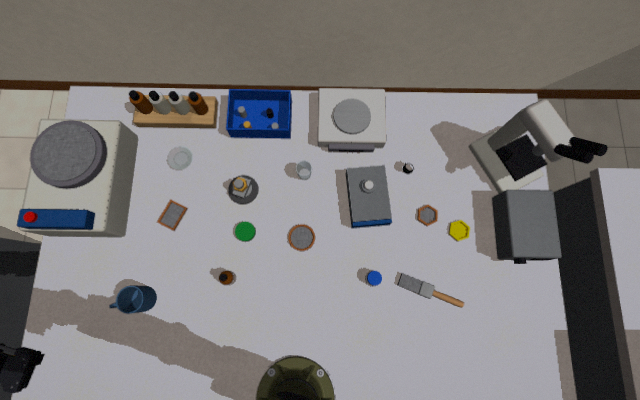

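View pics/side0.png

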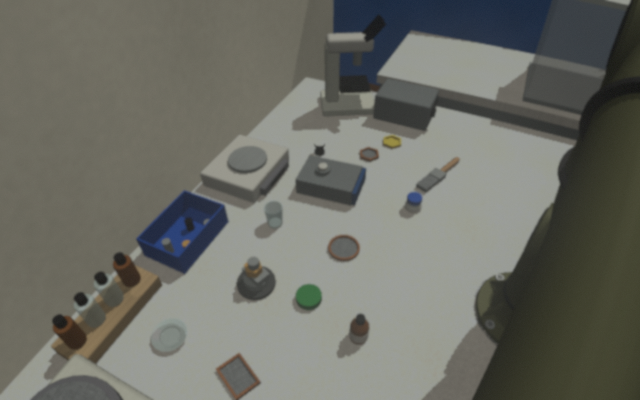

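```bash
python3 - <<'E'
import cv2,numpy as np
a=cv2.imread('pics/top0.png')
c=lambda x,y:cv2.resize(a[y-45:y+45,x-45:x+45],(360,360),interpolation=cv2.INTER_CUBIC)
from h import proj
P=lambda X:[int(v) for v in proj('top',X)[0]]
pts={'stack':(.608,.183,.09),'hexA':(.534,-.407,.01),'hexB':(.489,-.502,.01),'rn':(.458,-.004,.01)}
print({k:P(v) for k,v in pts.items()})
cv2.imwrite('pics/crops0.png',np.vstack([np.hstack([c(*P(pts['stack'])),c(*P(pts['hexA']))])]))
def s(x,y):
    x=max(45,min(595,x));y=max(45,min(355,y));return c(x,y)
cv2.imwrite('pics/crops0b.png',np.hstack([s(*P(pts['hexB'])),s(*P(pts['rn']))]))
E
```

```text
{'stack': [237, 181], 'hexA': [428, 214], 'hexB': [459, 229], 'rn': [300, 236]}
```

View crops.

View pics/crops0.png

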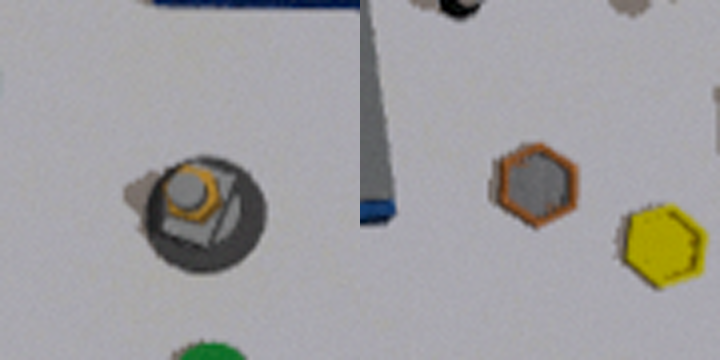

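View pics/crops0b.png

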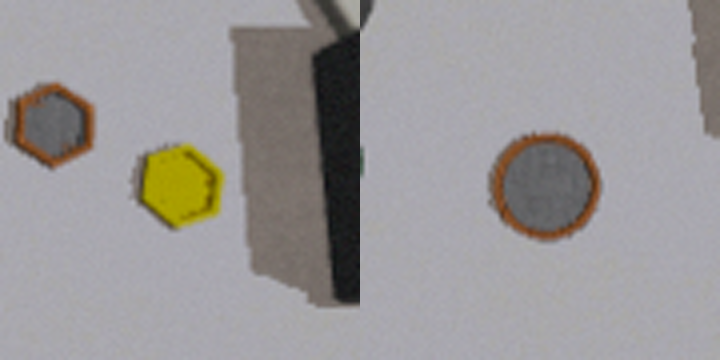

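```bash
cat >> h.py <<'E'
def jaw(o=None):
    o=o or readout.get_obs();M=R.from_euler('xyz',o['tool_rot'],degrees=True).as_matrix()
    return np.degrees(np.arctan2(M[1,1],M[0,1])), M
E
python3 - <<'E'
from h import *
a,M=jaw();print(a);print(M.round(3))
E
R="[-0.0,0,0]"
python3 -m pendant '{"xyz":[[0.05,-0.02,0],[0.06,-0.03,0],[0.06,-0.03,0],[0.06,-0.04,0],[0.05,-0.05,0],[0.05,-0.04,0],[0.0,0,0]],"turn":[0,0,0,0,0,0,0]}' 1
python3 - <<'E'
from h import *
save('wrist','w1.png')
for d in pinpoint('wrist','oblong_nest'): print(d['score'],toworld('wrist',d['at']))
E
```

```text
76.8893205726482
[[ 0.     0.227  0.974]
 [ 0.     0.974 -0.227]
 [-1.     0.     0.   ]]
time_s: 1.92
tool_pos: [0.4606, 0.4326, 0.2229]
tool_rot: [70.4, 89.9, 57.5]
force: [-0.1, 0.2, -0.4]
grip_width: 0.0872
0.69 [ 0.52314675  0.40938643 -0.00161761]
```

View pics/w1.png

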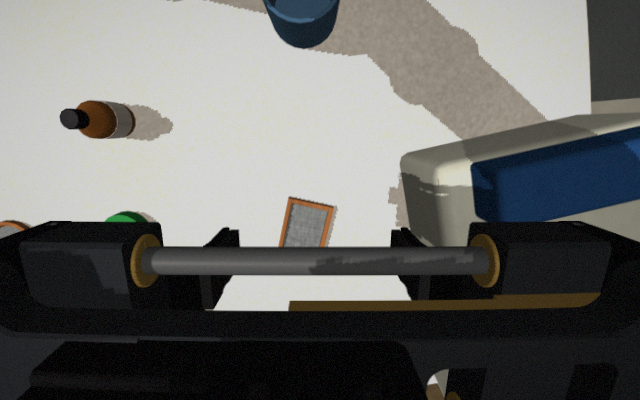

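```bash

python3 -m pendant '{"xyz":[[0.06,-0.01,0],[0.05,-0.01,0],[0,0,0]],"turn":[0,0,0]}'
python3 - <<'E'
from h import *
save('wrist','w2.png')
o=readout.get_obs()
for d in pinpoint('wrist','oblong_nest'): print(d['score'],toworld('wrist',d['at']))
import pickle;pickle.dump(o,open('o2.pkl','wb'))
E
```

```text
time_s: 2.4
tool_pos: [0.5607, 0.4252, 0.222]
tool_rot: [144.0, 89.4, 132.4]
force: [-0.4, 0.3, 0.0]
grip_width: 0.0868
0.59 [ 5.23173623e-01  4.06175785e-01 -4.49893871e-04]
```

View pics/w2.png

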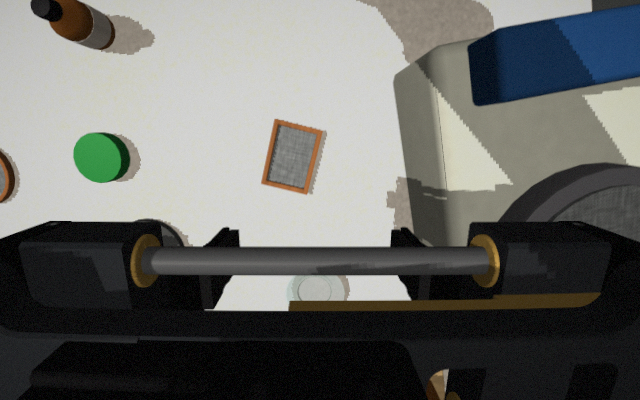

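```bash
cat >> h.py <<'E'
def seg(fn,box,hsvlo,hsvhi,cam,z,o):
    im=cv2.imread(fn);x0,y0,x1,y1=box
    m=cv2.inRange(cv2.cvtColor(im,cv2.COLOR_BGR2HSV),np.array(hsvlo),np.array(hsvhi))
    k=np.zeros_like(m);k[y0:y1,x0:x1]=m[y0:y1,x0:x1]
    n,l,st,_=cv2.connectedComponentsWithStats(k)
    i=1+np.argmax(st[1:,4]); k=(l==i).astype(np.uint8)
    c=max(cv2.findContours(k,0,cv2.CHAIN_APPROX_NONE)[0],key=cv2.contourArea)[:,0]
    return pix(cam,c,z,o)[:,:2],c,k
def rect(P):
    r=cv2.minAreaRect((P*1000).astype(np.float32));(cx,cy),(w,h),a=r
    if w<h: w,h,a=h,w,a+90
    return np.array([cx,cy]),w,h,a
E
python3 - <<'E'
from h import *
import pickle;o=pickle.load(open('o2.pkl','rb'))
P,c,k=seg('pics/w2.png',(245,105,345,205),(5,100,60),(20,255,255),'wrist',0.010,o)
print(rect(P)); print('circ',cv2.minEnclosingCircle((P*1000).astype(np.float32)))
im=cv2.imread('pics/w2.png')
cv2.imwrite('pics/w2c.png',cv2.resize(im[100:215,240:350],None,fx=5,fy=5,interpolation=2))
# hole
m=cv2.findContours(k,cv2.RETR_CCOMP,cv2.CHAIN_APPROX_NONE)[0]
for q in m: print(len(q),rect(pix('wrist',q[:,0],0.010,o)[:,:2]))
E
```

```text
(array([521.01611328, 406.73162842]), 81.35455322265625, 59.3795280456543, 154.48060607910156)
circ ((521.0262451171875, 406.8398132324219), 49.50556945800781)
217 (array([521.01611328, 406.73162842]), 81.35455322265625, 59.3795280456543, 154.48060607910156)
184 (array([520.98999023, 406.76235962]), 72.06708526611328, 50.097930908203125, 154.58519744873047)
```

View pics/w2c.png

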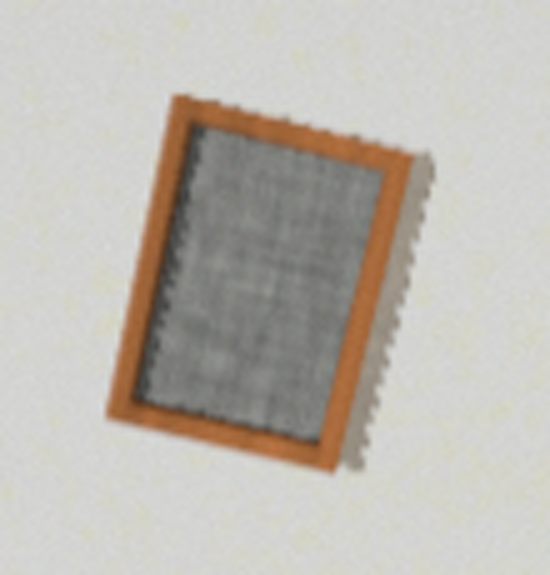

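```bash

python3 -m pendant '{"xyz":[[0.03,-0.05,0],[0.03,-0.055,0],[0.03,-0.055,0],[0.02,-0.055,0],[0.02,-0.05,0],[0,0,0]],"turn":[0,0,0,0,0,0]}'
python3 - <<'E'
from h import *
save('wrist','w3.png')
o=readout.get_obs()
print(o['tool_pos'],jaw(o)[0])
import pickle;pickle.dump(o,open('o3.pkl','wb'))
im=cv2.imread('pics/w3.png')
u,v=proj('wrist',[.608,.183,.07],o)[0].astype(int);print(u,v)
x0,y0=max(0,u-75),max(0,v-60)
cv2.imwrite('pics/w3c.png',cv2.resize(im[y0:y0+120,x0:x0+150],None,fx=5,fy=5,interpolation=2));print(x0,y0)
E
```

```text
time_s: 3.25
tool_pos: [0.6756, 0.1749, 0.2242]
tool_rot: [136.0, 88.6, 126.4]
force: [-0.6, -0.1, 0.0]
grip_width: 0.0869
[0.67432986 0.17944685 0.2242045 ] 80.65952742225802
304 130
229 70
```

View pics/w3c.png

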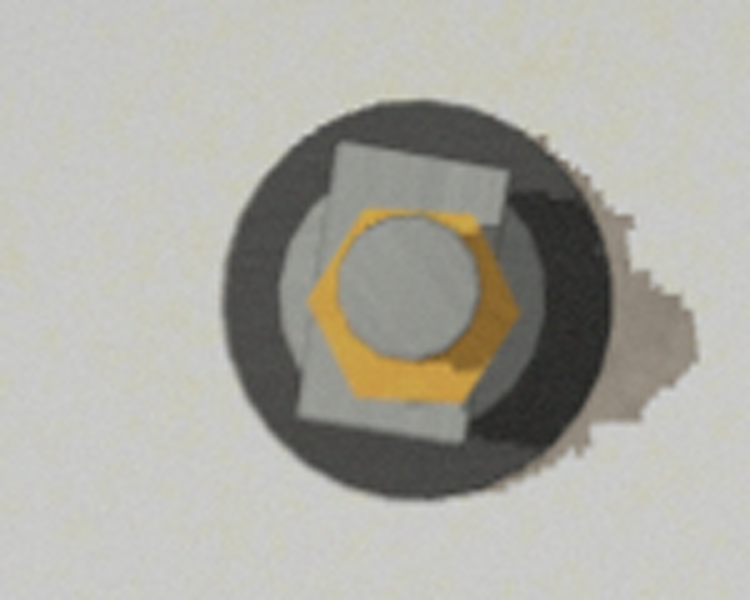

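View pics/w3.png

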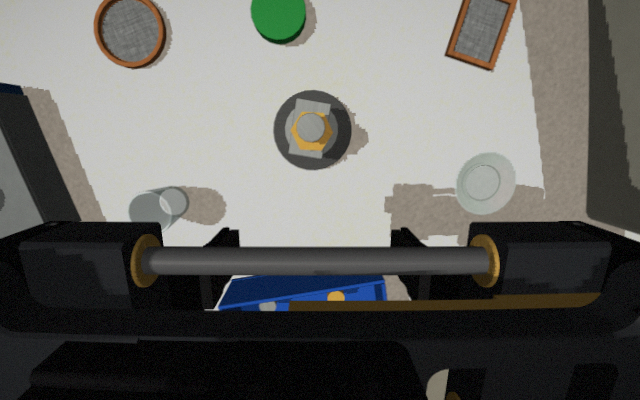

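```bash

python3 - <<'E'
from h import *
o=readout.get_obs()
save('wrist','w4.png')
o2=readout.get_obs()
print(o['tool_pos'],jaw(o)[0],o2['tool_pos'],jaw(o2)[0])
import pickle;pickle.dump(o,open('o4.pkl','wb'))
im=cv2.imread('pics/w4.png')
cv2.imwrite('pics/w4c.png',cv2.resize(im[70:190,229:379],None,fx=5,fy=5,interpolation=2))
P,c,k=seg('pics/w4.png',(80,0,180,80),(5,100,60),(20,255,255),'wrist',0.010,o)
print('roundnest',cv2.minEnclosingCircle((P*1000).astype(np.float32)),cv2.fitEllipse((P*1000).astype(np.float32)))
P,c,k=seg('pics/w4.png',(440,0,530,80),(5,100,60),(20,255,255),'wrist',0.010,o)
E
```

```text
[0.67432986 0.17944685 0.2242045 ] 80.65952742225802 [0.67372294 0.18211596 0.2240813 ] 80.85041364167057
roundnest ((460.7257080078125, -4.949249267578125), 42.49285888671875) ((461.9619140625, -3.4887542724609375), (77.39305877685547, 79.80101013183594), 176.16519165039062)
```

View pics/w4c.png

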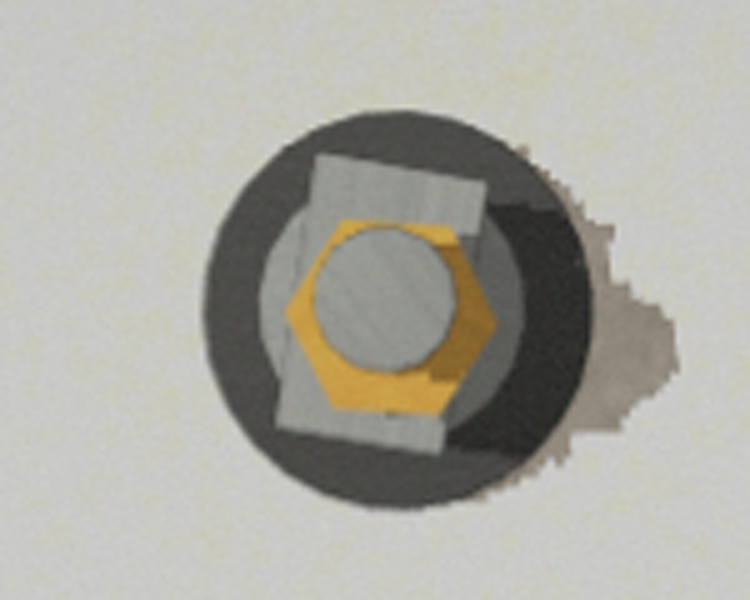

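```bash

python3 -m pendant '{"xyz":[[0,0,0]],"turn":[0]}'
python3 - <<'E'
from h import *
o=readout.get_obs()
save('wrist','w5.png')
o2=readout.get_obs()
print(o['tool_pos'],jaw(o)[0],o2['tool_pos'],jaw(o2)[0],o['tool_rot'])
import pickle;pickle.dump(o,open('o5.pkl','wb'))
im=cv2.imread('pics/w5.png')
cv2.imwrite('pics/w5c.png',cv2.resize(im[70:190,229:379],None,fx=5,fy=5,interpolation=2))
P,c,k=seg('pics/w5.png',(80,0,180,80),(5,100,60),(20,255,255),'wrist',0.010,o)
print('roundnest',cv2.minEnclosingCircle((P*1000).astype(np.float32)),cv2.fitEllipse((P*1000).astype(np.float32)))
E
```

```text
time_s: 3.48
tool_pos: [0.6724, 0.1857, 0.2242]
tool_rot: [131.8, 88.2, 122.9]
force: [0.5, 0.0, 0.5]
grip_width: 0.0872
[0.67238668 0.1857438  0.22417383] 81.10775871475602 [0.67238721 0.18601263 0.22422155] 81.12787616514275 [131.76371026  88.21336959 122.88531076]
roundnest ((459.69927978515625, -4.5633745193481445), 42.02909851074219) ((461.40020751953125, -3.5093584060668945), (77.69791412353516, 79.17581939697266), 167.1596221923828)
```

View pics/w5c.png

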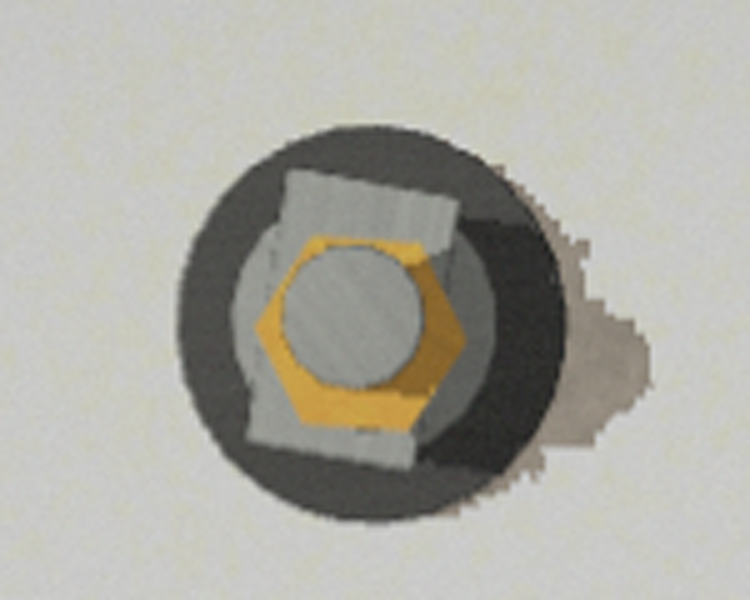

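```bash

python3 - <<'E'
from h import *
import pickle;o=pickle.load(open('o5.pkl','rb'))
f=lambda p,z:pix('wrist',(np.array(p)+.5)/5-.5+[229,70],z,o)[:,:2]*1000
c=f([(353,316),(353-71,316),(353+71,316),(353,245),(353,389)],.092);print('coin',c[0],np.linalg.norm(c[1]-c[2]),np.linalg.norm(c[3]-c[4]),c[1:].mean(0))
h=f([(255,327),(309,236),(418,242),(466,338),(412,430),(300,424)],.072)
print('hex',h.mean(0)); e=np.roll(h,-1,0)-h; print(np.linalg.norm(e,axis=1),np.degrees(np.arctan2(e[:,1],e[:,0]))%60)
b=f([(289,169),(460,200),(412,470),(247,437)],.052);e=np.roll(b,-1,0)-b
print('obl',b.mean(0),np.linalg.norm(e,axis=1),np.degrees(np.arctan2(e[:,1],e[:,0]))%180)
r=f([(232,312),(496,318)],.032);print('round',r.mean(0),np.linalg.norm(r[0]-r[1]))
p=f([(178,322),(566,326),(372,124),(372,522)],.012);print('plate',p.mean(0),p[:2].mean(0),p[2:].mean(0),np.linalg.norm(p[0]-p[1]),np.linalg.norm(p[2]-p[3]))
P,c,k=seg('pics/w5.png',(440,0,530,80),(5,100,60),(20,255,255),'wrist',0.010,o);print(rect(P),c.min(0),c.max(0))
E
```

```text
coin [607.95244109 184.13781869] 27.26832433415659 27.08309540263578 [608.10188862 184.11736595]
hex [611.41623826 184.48803826]
[21.35262921 22.15177198 21.55015488 21.86699632 23.32460519 21.66780668] [18.92977529 18.02343231 18.29705213 20.34069082 17.89929056 15.25494839]
obl [608.52461884 182.70257855] [37.18389678 58.92619727 37.25393113 57.9025124 ] [ 71.19755674 160.83056793  69.62231661 160.76870902]
round [607.38806438 185.24424632] 60.99288489801275
plate [610.04037053 186.38597858] [609.5616911  186.53293416] [610.51904997 186.23902301] 94.83116581205907 95.35348792097723
(array([524.88897705, 402.61956787]), 83.99099731445312, 62.84446334838867, 154.73558044433594) [440   0] [507  77]
```

```bash

python3 -m pendant '{"xyz":[[0,-0.03,0],[0,-0.055,0],[0,-0.06,0],[0,-0.06,0],[0,-0.06,0],[0,-0.06,0],[0,-0.04,0],[0,-0.02,0],[0,-0.005,0],[0,0,0]],"turn":[0,0,0,0,0,0,0,0,0,0]}' 0 
python3 - <<'E'
from h import *
o=readout.get_obs()
save('wrist','w6.png')
o2=readout.get_obs()
print(o['tool_pos'],jaw(o)[0],o2['tool_pos'],jaw(o2)[0],o['tool_rot'])
import pickle;pickle.dump(o,open('o6.pkl','wb'))
for n in ['latch_top','drawer_front','hex_nest']:
  for d in pinpoint('wrist',n): print(n,d['score'],toworld('wrist',d['at'],o))
E
```

```text
time_s: 4.78
tool_pos: [0.67, -0.1886, 0.224]
tool_rot: [123.4, 87.7, 116.6]
force: [0.7, 0.3, -0.6]
grip_width: 0.0017
[ 0.66997467 -0.18855248  0.22398382] 83.19691583679128 [ 0.67015066 -0.18789623  0.22400861] 83.24677936833174 [123.39489718  87.70214573 116.61299634]
latch_top 0.86 [ 0.61410922 -0.20936561  0.0764561 ]
drawer_front 0.86 [ 0.50039917 -0.22027773  0.05183379]
hex_nest 0.92 [ 0.53750004 -0.40081301  0.00231337]
hex_nest 0.71 [ 0.48906963 -0.49991244  0.00245258]
```

View pics/w6.png

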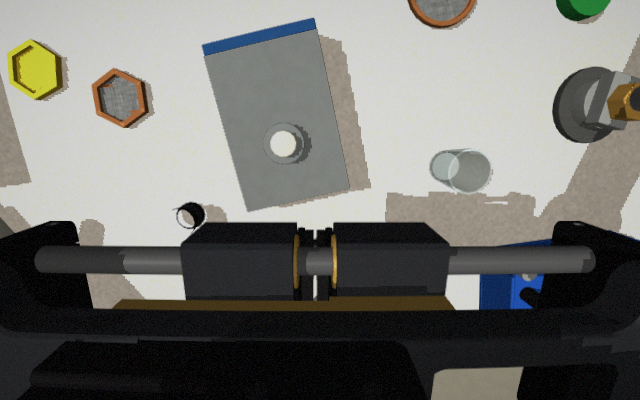

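```bash

python3 - <<'E'
from h import *
import pickle;o=pickle.load(open('o6.pkl','rb'))
P,c,k=seg('pics/w6.png',(80,55,165,140),(5,100,50),(20,255,255),'wrist',0.010,o)
print('hexnest',cv2.minEnclosingCircle((P*1000).astype(np.float32)),rect(P)); 
a=cv2.approxPolyDP(cv2.convexHull((P*1000).astype(np.float32)),5,True)[:,0];e=np.roll(a,-1,0)-a;print(a.mean(0),np.degrees(np.arctan2(e[:,1],e[:,0]))%60,np.linalg.norm(e,axis=1))
print('button',pix('wrist',[285,144],.076,o),np.linalg.norm(np.diff(pix('wrist',[[271,144],[299,144]],.076,o),axis=0)))
b=pix('wrist',[[202,44],[316,18],[349,190],[247,211]],.055,o)[:,:2];e=np.roll(b,-1,0)-b
print(b,np.linalg.norm(e,axis=1),np.degrees(np.arctan2(e[:,1],e[:,0])))
im=cv2.imread('pics/w6.png')
cv2.imwrite('pics/w6c.png',np.hstack([cv2.resize(im[0:220,190:370],None,fx=2.7,fy=2.7,interpolation=2),cv2.resize(im[30:140,0:50*2],None,fx=2.7,fy=5.4,interpolation=2)]))
cv2.imwrite('pics/w6d.png',cv2.resize(im[30:140,0:170],None,fx=4,fy=4,interpolation=2))
E
```

```text
hexnest ((536.6031494140625, -400.02593994140625), 36.06008529663086) (array([ 537.5065918 , -400.62463379]), 72.11964416503906, 60.022029876708984, 56.468570709228516)
[ 536.54047 -400.588  ] [55.434875 54.140087 56.29749  56.707024 59.61664  56.854263] [32.77177  32.408302 40.46378  33.452576 33.57546  36.866028]
button [[ 0.61477967 -0.20719043  0.076     ]] 0.028453831945231337
[[ 0.50477193 -0.2787318 ]
 [ 0.49391675 -0.16017499]
 [ 0.67445838 -0.14410097]
 [ 0.68399472 -0.26182673]] [0.11905273 0.18125577 0.11811137 0.1800183 ] [  95.23147385    5.08775363  -85.36888336 -174.61155784]
```

View pics/w6c.png

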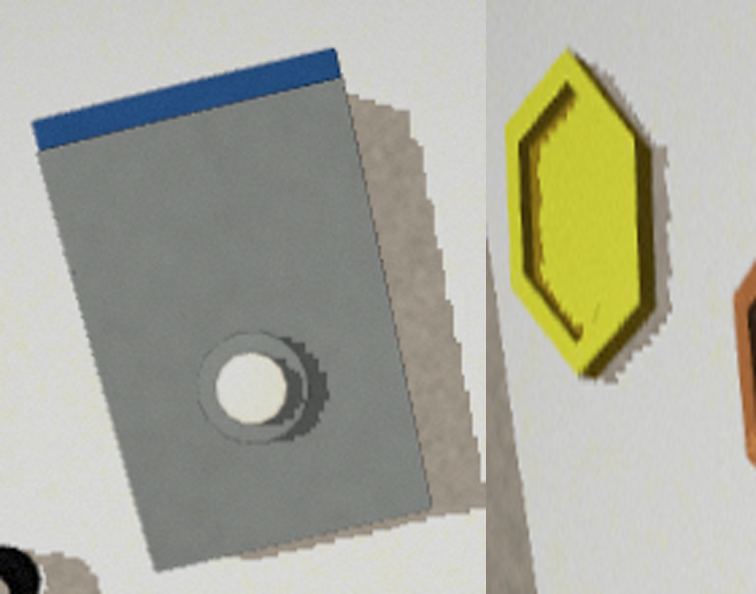

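View pics/w6d.png

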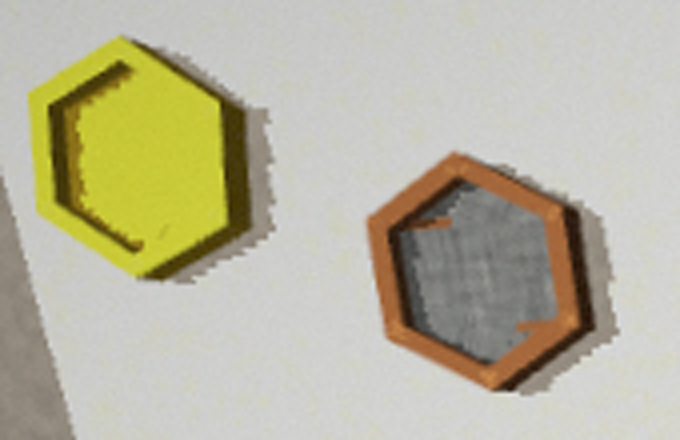

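```bash

python3 -m pendant '{"xyz":[[-0.02,-0.01,-0.04],[-0.02,-0.008,-0.04],[-0.012,-0.004,-0.03],[-0.003,0,-0.015],[0,0,0]],"turn":[0,0,0,0,0]}' 0 
python3 - <<'E'
from h import *
o=readout.get_obs()
print(o['tool_pos'],jaw(o)[0],o['tool_rot'],o['joint_velocities'].round(1))
E
```

```text
time_s: 5.6
tool_pos: [0.6162, -0.2052, 0.0978]
tool_rot: [115.9, 87.8, 109.6]
force: [0.2, 0.1, -0.4]
grip_width: 0.0006
[ 0.61619742 -0.20516269  0.0978453 ] 83.70576602683118 [115.88376668  87.78599708 109.60634132] [-0.3 -0.7 -0.  -1.3  0.  -0.1 -0.1]
```

```bash

python3 -m pendant '{"xyz":[[-0.001,-0.003,-0.012],[0,0,-0.006],[0,0,-0.003],[0,0,0]],"turn":[0,0,0,0]}' 
python3 -m pendant '{"xyz":[[0,0,-0.003],[0,0,-0.003]],"turn":[0,0]}' 
```

```text
time_s: 6.1
tool_pos: [0.6188, -0.2079, 0.0786]
tool_rot: [108.0, 87.9, 101.9]
force: [0.4, -0.0, -0.5]
grip_width: -0.0
time_s: 6.35
tool_pos: [0.6194, -0.2081, 0.074]
tool_rot: [105.6, 88.0, 99.5]
force: [-1.3, 0.7, 4.0]
grip_width: 0.0004
```

```bash

python3 -m pendant '{"xyz":[[0,0,-0.003],[0,0,-0.003],[0,0,0]],"turn":[0,0,0]}' 
python3 - <<'E'
from h import *
save('top','t1.png')
for d in pinpoint('top','drawer_front'): print(d['score'],toworld('top',d['at']))
E
```

```text
time_s: 6.72
tool_pos: [0.6195, -0.2082, 0.0723]
tool_rot: [103.6, 87.9, 97.4]
force: [-2.1, -0.3, 5.1]
grip_width: 0.0005
0.82 [ 0.43295316 -0.2262088   0.04895938]
```

```bash

python3 -m pendant '{"xyz":[[0,0,0.03],[0,0,0.05],[0,0.04,0.04],[0,0.06,0.01],[-0.003,0.06,0],[-0.003,0.06,0],[-0.003,0.06,0],[0,0.055,0],[0,0.03,0],[0,0.015,0]],"turn":[0,0,0,0,0,0,0,0,0,0]}' 1
python3 -m pendant '{"xyz":[[0,0,0],[0,0,0]],"turn":[0,0]}' 
python3 - <<'E'
from h import *
save('top','t2.png')
for d in pinpoint('top','drawer_front'): print(d['score'],toworld('top',d['at']))
o=readout.get_obs()
print(o['tool_pos'],jaw(o)[0],o['tool_rot'],o['joint_velocities'].round(1))
E
```

```text
time_s: 8.07
tool_pos: [0.6081, 0.181, 0.2]
tool_rot: [98.8, 88.0, 92.3]
force: [-0.4, -0.5, -0.3]
grip_width: 0.0855
time_s: 8.32
tool_pos: [0.6084, 0.1796, 0.1991]
tool_rot: [99.7, 88.1, 93.1]
force: [0.5, 0.3, -0.6]
grip_width: 0.087
0.74 [ 0.40894669 -0.22398341  0.04741107]
0.65 [ 0.61145868 -0.21476887  0.07659718]
[0.6083913  0.1795502  0.19926886] 83.4293492897867 [99.51767724 88.05608057 92.95240668] [ 0.  -0.1 -0.1 -0.2 -0.2 -0.  -0.1]
```

```bash

python3 -m pendant '{"xyz":[[0,0.003,-0.04],[0,0.001,-0.04],[0,0,-0.02],[0,0,-0.01],[0,0,0],[0,0,0]],"turn":[0,0,0,0,0,0]}' 1
python3 - <<'E'
from h import *
o=readout.get_obs()
save('wrist','w7.png')
a,M=jaw(o)
print(o['tool_pos'],a,M[:,0].round(4),o['joint_velocities'].round(1))
E
```

```text
time_s: 9.18
tool_pos: [0.6121, 0.1756, 0.0898]
tool_rot: [88.0, 88.1, 80.8]
force: [0.8, -0.2, 0.1]
grip_width: 0.087
[0.61210518 0.17557662 0.08975046] 82.78141427131305 [ 0.0054  0.0335 -0.9994] [ 0.2 -0.1  0.2 -0.   0.1  0.1  0.1]
```

View pics/w7.png

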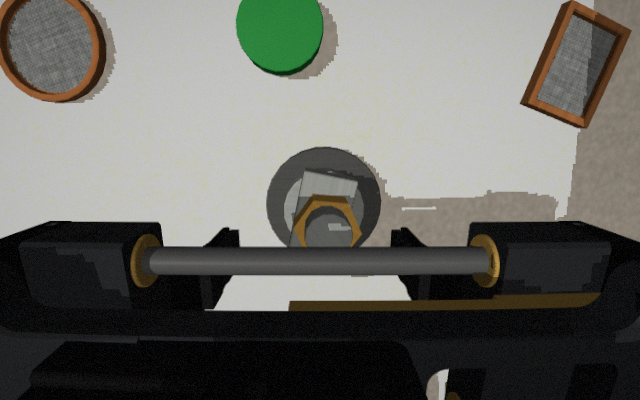

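```bash

python3 -m pendant '{"xyz":[[-0.003,0.006,0],[-0.002,0.003,-0.005],[0,0.001,-0.006],[0,0,0]],"turn":[0,0,0,0]}' 1

```

```text
time_s: 9.72
tool_pos: [0.6075, 0.1875, 0.0799]
tool_rot: [84.0, 87.9, 76.9]
force: [-0.3, 0.6, -0.2]
grip_width: 0.0871
```

Within 4 mm of the coin centre; the jaws centre it along y. Close gently.

```bash

python3 -m pendant '{"xyz":[[0,-0.003,-0.001],[0,0,0]],"turn":[0,0]}' 1
python3 -m pendant '{"xyz":[[0,0,0],[0,0,0],[0,0,0],[0,0,0],[0,0,0]],"turn":[0,0,0,0,0]}' 0 12

```

```text
time_s: 9.98
tool_pos: [0.6075, 0.1839, 0.0787]
tool_rot: [84.1, 88.0, 77.0]
force: [0.4, -0.2, 0.1]
grip_width: 0.0869
time_s: 10.6
tool_pos: [0.6078, 0.1838, 0.079]
tool_rot: [83.4, 88.0, 76.2]
force: [0.6, 0.3, -0.6]
grip_width: 0.0451
```

```bash

python3 -m pendant '{"xyz":[[0,0,0],[0,0,0],[0,0,0],[0,0,0]],"turn":[0,0,0,0]}' 0 25

```

```text
time_s: 11.1
tool_pos: [0.6078, 0.1838, 0.079]
tool_rot: [83.3, 87.9, 76.1]
force: [-0.5, -0.4, 0.5]
grip_width: 0.0274
```

```bash

python3 -m pendant '{"xyz":[[0,0,0.01],[0,0,0.03],[0,-0.01,0.05],[-0.01,-0.04,0.03],[-0.025,-0.05,0],[-0.025,-0.06,0],[-0.025,-0.06,0],[-0.025,-0.06,0],[-0.02,-0.05,0],[-0.015,-0.03,0]],"turn":[0,0,0,0,0,0,0,0,0,0]}'
python3 -m pendant '{"xyz":[[-0.005,-0.015,0],[0,-0.005,0],[0,0,0]],"turn":[0,0,0]}' 
python3 - <<'E'
from h import *
o=readout.get_obs()
save('wrist','w8.png')
a,M=jaw(o)
print(o['tool_pos'],a,M[:,0].round(4),o['joint_velocities'].round(1))
import pickle;pickle.dump(o,open('o8.pkl','wb'))
for n in ['drawer_front']:
  for d in pinpoint('wrist',n): print(n,d['score'],toworld('wrist',d['at'],o))
E
```

```text
time_s: 12.35
tool_pos: [0.4612, -0.1743, 0.2087]
tool_rot: [71.0, 87.7, 64.2]
force: [-0.5, -0.4, -0.9]
grip_width: 0.027
time_s: 12.72
tool_pos: [0.4563, -0.1956, 0.21]
tool_rot: [68.4, 87.6, 61.4]
force: [0.6, -0.2, -0.7]
grip_width: 0.0267
[ 0.45626558 -0.19564978  0.21004093] 83.04055644522022 [ 0.0201  0.0368 -0.9991] [-0.4  0.  -0.7 -0.1 -0.4  0.1 -0.2]
drawer_front 0.59 [ 0.41212597 -0.22743238  0.04731774]
```

View pics/w8.png

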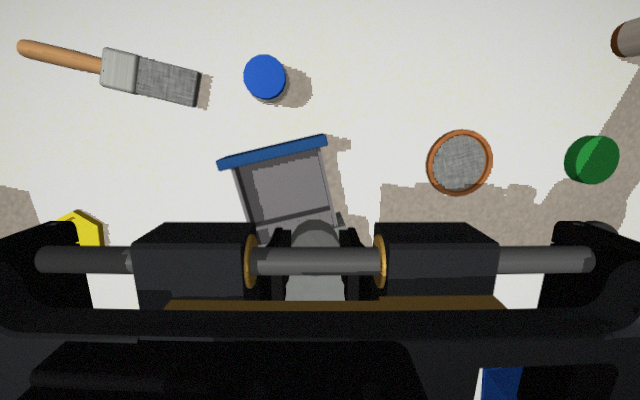

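```bash

python3 - <<'E'
from h import *
import pickle;o=pickle.load(open('o8.pkl','rb'))
b=pix('wrist',[[217,161],[325,135],[327,143],[220,170]],.051,o);print(b.round(4),b.mean(0))
P,c,k=seg('pics/w8.png',(420,120,500,200),(5,100,50),(20,255,255),'wrist',0.010,o)
print('rn',cv2.minEnclosingCircle((P*1000).astype(np.float32)),cv2.fitEllipse((P*1000).astype(np.float32)))
print(pix('wrist',[[248,172],[318,155],[332,210]],.008,o))
E
```

```text
[[ 0.4155 -0.2883  0.051 ]
 [ 0.4032 -0.1718  0.051 ]
 [ 0.4116 -0.1707  0.051 ]
 [ 0.4253 -0.287   0.051 ]] [ 0.41392688 -0.22943538  0.051     ]
rn ((458.411865234375, -7.081027984619141), 42.65935516357422) ((458.8429870605469, -7.108954429626465), (81.08885955810547, 84.28860473632812), 161.95281982421875)
[[ 0.43699636 -0.26654999  0.008     ]
 [ 0.42746726 -0.17992788  0.008     ]
 [ 0.49818568 -0.1705828   0.008     ]]
```

```bash

python3 -m pendant '{"xyz":[[0,-0.01,-0.02],[0,-0.012,-0.04],[0,-0.004,-0.045],[0,0,-0.03],[0,0,-0.01],[0,0,0],[0,0,0]],"turn":[0,0,0,0,0,0,0]}'

```

```text
time_s: 13.7
tool_pos: [0.4624, -0.2139, 0.0626]
tool_rot: [64.4, 87.5, 58.4]
force: [0.6, -0.6, 0.2]
grip_width: 0.0274
```

```bash

python3 -m pendant '{"xyz":[[-0.003,-0.006,-0.012],[-0.002,-0.003,-0.012],[0,0,-0.01],[0,0,-0.003],[0,0,0]],"turn":[0,0,0,0,0]}'

```

```text
time_s: 14.32
tool_pos: [0.4582, -0.2241, 0.0249]
tool_rot: [60.4, 87.4, 54.3]
force: [-0.0, 0.6, -0.1]
grip_width: 0.0272
```

```bash

python3 - <<'E'
from h import *
save('side','s1.png');im=cv2.imread('pics/s1.png')
u,v=proj('side',[.45,-.22,.03])[0].astype(int);print(u,v)
cv2.imwrite('pics/s1c.png',cv2.resize(im[v-60:v+60,u-80:u+80],None,fx=5,fy=5,interpolation=2))
E
```

```text
375 190
```

View pics/s1c.png

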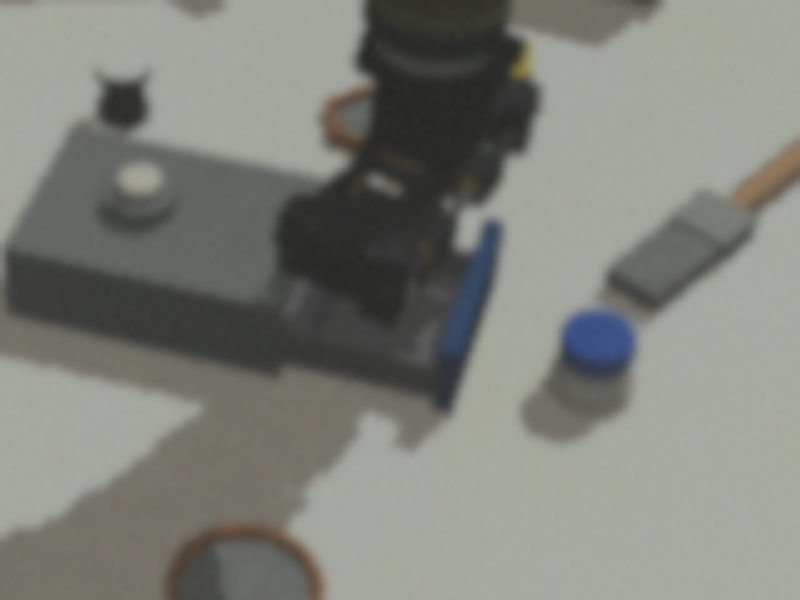

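```bash

python3 -m pendant '{"xyz":[[0,0,-0.003],[0,0,-0.003],[0,0,-0.002],[0,0,0]],"turn":[0,0,0,0]}'
python3 -m pendant '{"xyz":[[0,0,-0.001],[0,0,-0.001],[0,0,0]],"turn":[0,0,0]}'

```

```text
time_s: 14.88
tool_pos: [0.459, -0.224, 0.0171]
tool_rot: [58.6, 87.3, 52.7]
force: [1.3, 0.3, -1.3]
grip_width: 0.0276
time_s: 15.25
tool_pos: [0.4592, -0.2241, 0.0152]
tool_rot: [58.2, 87.3, 52.2]
force: [1.1, 0.4, -0.0]
grip_width: 0.027
```

```bash

python3 -m pendant '{"xyz":[[0,0,-0.0015],[0,0,-0.001],[0,0,0]],"turn":[0,0,0]}'

```

```text
time_s: 15.62
tool_pos: [0.4609, -0.2241, 0.0152]
tool_rot: [56.2, 87.2, 50.2]
force: [-0.5, 0.5, -0.9]
grip_width: 0.0272
```

```bash

python3 -m pendant '{"xyz":[[0,0,-0.003]],"turn":[0]}'
python3 -m pendant '{"xyz":[[0,0,-0.002]],"turn":[0]}'

```

```text
time_s: 15.75
tool_pos: [0.4632, -0.224, 0.0146]
tool_rot: [53.4, 87.0, 47.5]
force: [-2.8, 5.3, 26.1]
grip_width: 0.027
time_s: 15.88
tool_pos: [0.4654, -0.2238, 0.0148]
tool_rot: [51.1, 86.8, 45.2]
force: [-2.5, 3.0, 15.0]
grip_width: 0.0273
```

```bash

python3 -m pendant '{"xyz":[[0,0,0.0005],[0,0,0],[0,0,0]],"turn":[0,0,0]}' 0.55
python3 - <<'E'
from h import *
o=readout.get_obs();a,M=jaw(o)
print(o['tool_pos'],a,M[:,0].round(4),o['force'])
E
```

```text
time_s: 16.25
tool_pos: [0.4658, -0.2239, 0.0153]
tool_rot: [50.0, 86.8, 44.1]
force: [0.9, 1.0, 0.9]
grip_width: 0.0455
[ 0.46578499 -0.22393222  0.01532789] 84.08958786679385 [ 0.0401  0.0389 -0.9984] [0.91245889 1.02624906 0.94783284]
```

```bash

python3 -m pendant '{"xyz":[[0,0,0.01],[0,0,0.03],[0,0,0.05],[0,0,0.05],[0,0,0.03],[0,0,0.01],[0,0,0],[0,0,0]],"turn":[0,0,0,0,0,0,0,0]}'
python3 - <<'E'
from h import *
o=readout.get_obs();a,M=jaw(o)
print(o['tool_pos'],a,M[:,0].round(4))
save('wrist','w9.png');im=save('top','t3.png')
for d in pinpoint('top','coin_block'): print(d['score'],toworld('top',d['at']))
for d in pinpoint('wrist','coin_block'): print(d['score'],toworld('wrist',d['at'],o))
E
```

```text
time_s: 17.25
tool_pos: [0.4621, -0.2237, 0.2]
tool_rot: [54.0, 87.0, 47.9]
force: [0.3, -0.4, 0.6]
grip_width: 0.048
[ 0.46205471 -0.2237493   0.19996862] 83.9573492877575 [ 0.0354  0.0392 -0.9986]
0.45 [ 0.45744432 -0.22596691  0.00607518]
0.34 [ 0.52352505  0.40589871 -0.00373941]
0.88 [ 0.46773924 -0.22339101  0.01026059]
```

View pics/w9.png

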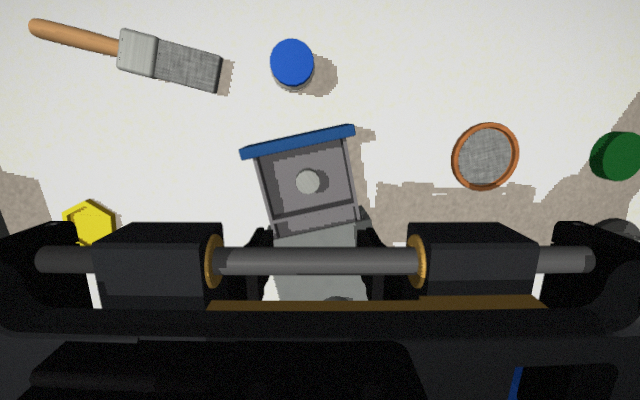

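```bash

python3 -m pendant '{"xyz":[[0.01,0.02,0.0],[0.02,0.04,0],[0.025,0.05,0],[0.025,0.05,0],[0.025,0.05,0],[0.025,0.05,0],[0.025,0.05,0],[0.025,0.04,0],[0.015,0.025,0],[0.008,0.01,0]],"turn":[0.05,0.05,0.05,0.05,0.05,0.05,0.05,0.05,0.02,0]}' 1
python3 - <<'E'
from h import *
o=readout.get_obs();a,M=jaw(o)
print(o['tool_pos'],a,M[:,0].round(4),o['joint_velocities'].round(1))
E
python3 -m pendant '{"xyz":[[0.005,0.01,0],[0,0,0],[0,0,0]],"turn":[0,0,0]}'
python3 - <<'E'
from h import *
o=readout.get_obs();a,M=jaw(o)
save('wrist','w10.png')
print(o['tool_pos'],a,M[:,0].round(4),o['joint_velocities'].round(1))
import pickle;pickle.dump(o,open('o10.pkl','wb'))
im=cv2.imread('pics/w10.png')
u,v=proj('wrist',[.608,.183,.06],o)[0].astype(int);print(u,v)
cv2.imwrite('pics/w10c.png',cv2.resize(im[v-60:v+60,u-75:u+75],None,fx=5,fy=5,interpolation=2))
E
```

```text
time_s: 18.7
tool_pos: [0.6666, 0.1938, 0.1947]
tool_rot: [63.0, 86.6, 83.3]
force: [0.1, 0.4, 0.7]
grip_width: 0.0871
[0.66662709 0.1937829  0.19465476] 110.34899082850416 [ 0.0069  0.0588 -0.9982] [ -3.1  10.5  -0.8 -13.6  -0.8   3.8  -4.8]
time_s: 19.08
tool_pos: [0.671, 0.2036, 0.1938]
tool_rot: [64.8, 86.7, 85.1]
force: [0.4, -0.4, 0.9]
grip_width: 0.0875
[0.67104778 0.20358781 0.19381285] 110.32834331712445 [ 0.005   0.0576 -0.9983] [-0.1 -0.2  0.1  0.1 -0.   0.1 -0.1]
310 123
```

View pics/w10c.png

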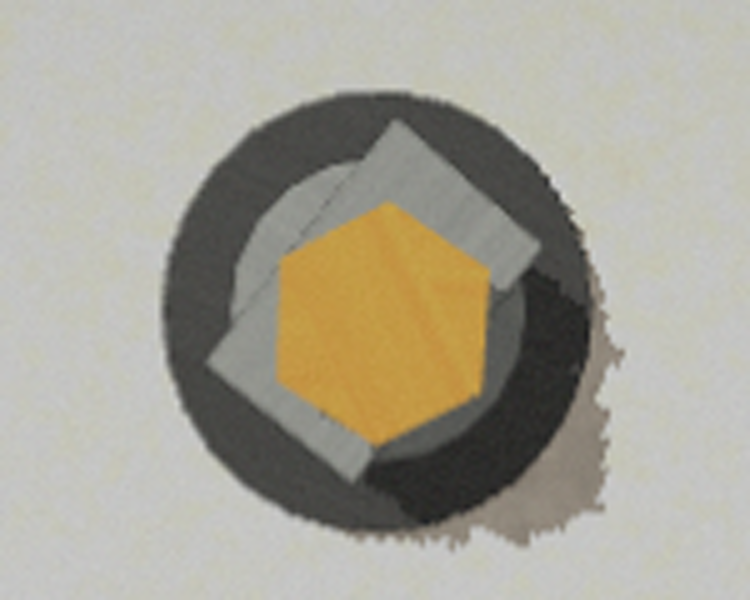

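```bash

python3 - <<'E'
from h import *
import pickle
for i in [2,3,4,5,6,8,10]:
    o=pickle.load(open(f'o{i}.pkl','rb'));a,M=jaw(o);print(i,o['tool_pos'].round(3),round(a,1),M[:,0].round(4),o['qpos'].round(1))
o=pickle.load(open('o10.pkl','rb'))
f=lambda p,z:pix('wrist',(np.array(p)+.5)/5-.5+[310-75,123-60],z,o)[:,:2]*1000
h=f([(389,202),(490,268),(482,394),(376,447),(276,382),(279,258)],.072)
print('hex',h.mean(0)); e=np.roll(h,-1,0)-h; print(np.linalg.norm(e,axis=1),np.degrees(np.arctan2(e[:,1],e[:,0]))%60)
b=f([(395,118),(541,243),(355,483),(206,361)],.052);e=np.roll(b,-1,0)-b
print('obl',b.mean(0),np.linalg.norm(e,axis=1),np.degrees(np.arctan2(e[:,1],e[:,0]))%180)
p=f([(163,312),(590,312),(376,91),(376,532)],.012);print('plate',p.mean(0))
E
```

```text
2 [0.558 0.427 0.222] 78.6 [-0.0087  0.0091 -0.9999] [-45.4  24.9   8.8  74.7  -4.5  80.7  41.9]
3 [0.674 0.179 0.224] 80.7 [-0.0157  0.0231 -0.9996] [-26.1  24.8  13.9  75.1  -7.4  81.3  68.5]
4 [0.674 0.179 0.224] 80.7 [-0.0157  0.0231 -0.9996] [-26.1  24.8  13.9  75.1  -7.4  81.3  68.5]
5 [0.672 0.186 0.224] 81.1 [-0.0169  0.0262 -0.9995] [-26.4  24.8  13.7  75.2  -7.5  81.3  68.4]
6 [ 0.67  -0.189  0.224] 83.2 [-0.018   0.0358 -0.9992] [ -0.3  26.   21.3  74.6 -10.8  82.8 103.9]
8 [ 0.456 -0.196  0.21 ] 83.0 [ 0.0201  0.0368 -0.9991] [ -5.5  -0.9  27.3 106.5  -2.   74.  105.4]
10 [0.671 0.204 0.194] 110.3 [ 0.005   0.0576 -0.9983] [-25.5  24.5  11.1  78.8  -7.9  76.1  96.7]
hex [611.6885761  184.69773556]
[21.66574387 22.65138164 21.98198781 21.94204948 22.05432241 22.14872   ] [18.3733335  17.34526218 16.41843727 17.14139602 17.7407177  16.33699396]
obl [608.34955859 182.56282442] [36.47855847 59.12080857 37.74689155 58.51186444] [ 71.49125053 162.12199584  70.56746765 160.89136783]
plate [610.23031344 185.55190991]
```

```bash
cat > st.py <<'E'
from h import *
o=readout.get_obs();a,M=jaw(o)
print(o['time_s'],o['tool_pos'].round(4),round(a,2),M[:,0].round(4),'F',o['force'].round(1))
E
python3 -m pendant '{"xyz":[[0,-0.06,0],[0,0,0],[0,0,0]],"turn":[0,0,0]}' >/dev/null; python3 st.py
python3 -m pendant '{"xyz":[[0,0.06,0],[0,0,0],[0,0,0]],"turn":[0,0,0]}' >/dev/null; python3 st.py
python3 -m pendant '{"xyz":[[0,0,0],[0,0,0],[0,0,0]],"turn":[0,0,0]}' >/dev/null; python3 st.py
python3 -m pendant '{"xyz":[[0,0,0],[0,0,0],[0,0,0]],"turn":[-0.18,0,0]}' >/dev/null; python3 st.py
python3 -m pendant '{"xyz":[[0,0,0],[0,0,0],[0,0,0]],"turn":[0.18,0,0]}' >/dev/null; python3 st.py
```

```text
19.5 [0.6708 0.1393 0.1952] 110.13 [ 0.0068  0.0577 -0.9983] F [-0.7  0.2 -0.8]
19.875 [0.6714 0.1984 0.1961] 109.94 [ 0.0088  0.0565 -0.9984] F [-0.2 -0.7  0.3]
20.25 [0.6713 0.1976 0.1963] 109.88 [ 0.0087  0.0565 -0.9984] F [ 0.3 -0.5 -0.2]
20.625 [0.6715 0.1964 0.1963] 99.47 [ 0.0189  0.0537 -0.9984] F [ 0.2 -1.3  0.6]
21.0 [0.6717 0.196  0.1963] 110.06 [ 0.0088  0.0563 -0.9984] F [ 0.  -0.6 -1.7]
```

```bash

python3 -m pendant '{"xyz":[[-0.06,0,0],[0,0,0],[0,0,0]],"turn":[0,0,0]}' >/dev/null; python3 st.py
python3 -m pendant '{"xyz":[[0,0,0.06],[0,0,0],[0,0,0]],"turn":[0,0,0]}' >/dev/null; python3 st.py
python3 -m pendant '{"xyz":[[0,0,-0.06],[0,0,0],[0,0,0]],"turn":[0,0,0]}' >/dev/null; python3 st.py
```

```text
21.375 [0.6085 0.1951 0.1918] 109.77 [ 0.0022  0.0535 -0.9986] F [-0.6  1.2  0.6]
21.75 [0.6111 0.1952 0.2543] 109.61 [ 0.0051  0.0537 -0.9985] F [-1.2 -0.6 -0.8]
22.125 [0.6138 0.1955 0.1956] 109.53 [ 0.0096  0.0549 -0.9984] F [0.6 0.5 1. ]
```

```bash

python3 -m pendant '{"xyz":[[0,0,0],[0,0,0],[0,0,0],[0,0,0],[0,0,0],[0,0,0],[0,0,0],[0,0,0],[0,0,0],[0,0,0]],"turn":[-0.18,-0.18,-0.18,-0.18,-0.18,-0.18,-0.18,-0.18,-0.18,-0.18]}' >/dev/null; python3 st.py
python3 -m pendant '{"xyz":[[0,0,0],[0,0,0],[0,0,0],[0,0,0],[0,0,0],[0,0,0],[0,0,0],[0,0,0]],"turn":[-0.18,-0.18,-0.18,-0.18,-0.18,-0.18,0,0]}' >/dev/null; python3 st.py
```

```text
23.375 [0.6269 0.1995 0.2238] 2.91 [ 0.0798 -0.0361 -0.9962] F [0.5 0.1 0.6]
24.375 [0.6351 0.2054 0.2447] -60.75 [ 0.03   -0.085  -0.9959] F [ 0.9 -0.2  0.5]
```

```bash

python3 -m pendant '{"xyz":[[0,0,0],[0,0,0],[0,0,0],[0,0,0],[0,0,0],[0,0,0]],"turn":[0.18,0.18,0.18,0.18,0,0]}' >/dev/null; python3 st.py
python3 - <<'E'
from h import *
print(readout.get_obs()['qpos'])
E
```

```text
25.125 [0.6358 0.2059 0.2491] -17.87 [ 0.0841 -0.0382 -0.9957] F [ 0.6 -0.5 -0. ]
[-44.14754396  18.01431341  27.88255479  82.99889588  -4.88561813
  77.05441224 -34.69434775]
```

```bash

python3 -m pendant '{"xyz":[[-0.06,0,0],[0,0,0],[0,0,0]],"turn":[0,0,0]}' >/dev/null; python3 st.py
python3 -m pendant '{"xyz":[[-0.06,0,0],[0,0,0],[0,0,0]],"turn":[0,0,0]}' >/dev/null; python3 st.py
python3 -m pendant '{"xyz":[[0.02,0,0],[0.02,0,0],[0.02,0,0],[0,0,0],[0,0,0]],"turn":[0,0,0,0,0]}' >/dev/null; python3 st.py
```

```text
25.5 [0.5739 0.2058 0.2461] -18.11 [ 0.0801 -0.0421 -0.9959] F [ 0.3 -0.5 -0.3]
25.875 [0.5156 0.2057 0.2458] -18.33 [ 0.0813 -0.0445 -0.9957] F [ 0.2 -0.1 -0.3]
26.5 [0.5849 0.2051 0.2486] -18.68 [ 0.0886 -0.0456 -0.995 ] F [-0.3 -0.1  0.5]
```

```bash

python3 -m pendant '{"xyz":[[-0.015,-0.02,-0.01],[-0.025,-0.04,-0.02],[-0.03,-0.05,-0.03],[-0.025,-0.045,-0.03],[-0.015,-0.03,-0.03],[-0.005,-0.01,-0.015],[0,0,0],[0,0,0]],"turn":[0,0,0,0,0,0,0,0]}' 0 >/dev/null; python3 st.py
```

```text
27.5 [0.4686 0.0116 0.1146] -18.44 [ 0.0973 -0.0389 -0.9945] F [ 0.   0.7 -0. ]
```

```bash

python3 -m pendant '{"xyz":[[-0.006,-0.008,-0.03],[-0.006,-0.006,-0.03],[0,0,-0.02],[0,0,-0.005],[0,0,0]],"turn":[0,0,0,0,0]}' 0 >/dev/null; python3 st.py
```

```text
28.125 [0.4656 0.0043 0.0336] -17.87 [ 0.1105 -0.0368 -0.9932] F [-0.7  0.8 -0.6]
```

```bash

python3 -m pendant '{"xyz":[[-0.006,-0.006,-0.012],[-0.003,-0.002,-0.008],[0,0,-0.003],[0,0,0]],"turn":[0,0,0,0]}' 0 >/dev/null; python3 st.py
```

```text
28.625 [ 0.4577 -0.0035  0.0109] -17.85 [ 0.1136 -0.0355 -0.9929] F [-0.2 -0.2  0. ]
```

```bash

python3 -m pendant '{"xyz":[[0,0,-0.0025],[0.008,-0.002,0],[0.006,-0.002,0],[0,0,0]],"turn":[0,0,0,0]}' 0 >/dev/null; python3 st.py
```

```text
29.125 [ 0.4739 -0.0076  0.0089] -17.84 [ 0.1155 -0.0353 -0.9927] F [ 0.1 -0.7  0. ]
```

```bash

python3 -m pendant '{"xyz":[[0.005,-0.001,0],[0.005,-0.001,0],[0.004,-0.001,0]],"turn":[0,0,0]}' 0 >/dev/null; python3 st.py
```

```text
29.5 [ 0.4864 -0.0101  0.0086] -17.83 [ 0.11   -0.034  -0.9933] F [-14.3   3.5  18.4]
```

```bash

python3 -m pendant '{"xyz":[[0.004,-0.001,0]],"turn":[0]}' 0 >/dev/null; python3 st.py
python3 -m pendant '{"xyz":[[0.004,-0.001,0]],"turn":[0]}' 0 >/dev/null; python3 st.py
```

```text
29.625 [ 0.4866 -0.0101  0.0085] -17.83 [ 0.1    -0.0319 -0.9945] F [-19.4   3.7  28.5]
29.75 [ 0.4865 -0.0101  0.0086] -17.82 [ 0.0897 -0.0294 -0.9955] F [-16.8   2.7  25.9]
```

```bash

python3 -m pendant '{"xyz":[[0.004,-0.001,0],[0.004,-0.001,0],[0.004,-0.001,0]],"turn":[0,0,0]}' 0 >/dev/null; python3 st.py
python3 -m pendant '{"xyz":[[0.004,-0.0015,0],[0.004,-0.0015,0]],"turn":[0,0]}' 0 >/dev/null; python3 st.py
```

```text
30.125 [ 0.4864 -0.0101  0.0089] -17.79 [ 0.0596 -0.0215 -0.998 ] F [-14.9   2.3  21.1]
30.375 [ 0.4864 -0.0101  0.0091] -17.75 [ 0.0398 -0.0151 -0.9991] F [-14.5   3.5  19.6]
```

```bash

python3 -m pendant '{"xyz":[[0.004,-0.0015,0],[0.004,-0.0015,0],[0.004,-0.0015,0],[0.004,-0.001,0]],"turn":[0,0,0,0]}' 0 >/dev/null; python3 st.py
python3 -m pendant '{"xyz":[[0.003,-0.001,0],[-0.003,0.001,0],[0,0,0]],"turn":[0,0,0]}' 0 >/dev/null; python3 st.py
```

```text
30.875 [ 0.4864 -0.01    0.0095] -17.62 [ 3.0e-04 -2.8e-03 -1.0e+00] F [-12.9   1.7  17.2]
31.25 [ 0.4841 -0.0092  0.0102] -17.6 [-6.2e-03 -2.0e-04 -1.0e+00] F [-0.   0.6  0.8]
```

```bash

python3 -m pendant '{"xyz":[[0,0,0.02],[0,0,0.04],[0.01,0.02,0.05],[0.025,0.04,0.04],[0.03,0.045,0.01],[0.03,0.045,0],[0.02,0.03,0],[0.01,0.015,0],[0,0,0],[0,0,0]],"turn":[0,0,0,0,0.08,0,0,0,0,0]}' 1 >/dev/null; python3 st.py
```

```text
32.5 [0.6117 0.1919 0.173 ] -12.91 [-5.9e-03 -8.0e-04 -1.0e+00] F [ 0.1 -0.4  0.2]
```

```bash

python3 -m pendant '{"xyz":[[0,-0.004,-0.03],[0,-0.002,-0.035],[0,0,-0.02],[0,0,-0.006],[0,0,0],[0,0,0]],"turn":[0,0,0,0,0,0]}' 1 >/dev/null; python3 st.py
```

```text
33.25 [0.6125 0.1812 0.0835] -13.24 [-0.0011  0.0015 -1.    ] F [-0.1 -0.3  1. ]
```

```bash

python3 -m pendant '{"xyz":[[0,0.003,-0.01],[-0.0005,0.001,-0.009],[0,0,-0.003],[0,0,0]],"turn":[0,0,0,0]}' 1 >/dev/null; python3 st.py
```

```text
33.75 [0.6127 0.1864 0.0613] -13.18 [ 9.0e-04  2.6e-03 -1.0e+00] F [ 0.3  0.5 -0.2]
```

```bash

python3 -m pendant '{"xyz":[[-0.001,-0.002,-0.001],[0,0,0],[0,0,0],[0,0,0],[0,0,0],[0,0,0],[0,0,0],[0,0,0]],"turn":[0,0,0,0,0,0,0,0]}' 0 30 ; python3 st.py
```

```text
time_s: 34.75
tool_pos: [0.612, 0.1842, 0.0608]
tool_rot: [165.9, 89.8, 62.7]
force: [-0.0, 0.4, 0.3]
grip_width: 0.0377
34.75 [0.612  0.1842 0.0608] -13.2 [ 0.0015  0.003  -1.    ] F [-0.   0.4  0.3]
```

```bash

python3 -m pendant '{"xyz":[[0,0,0.005],[0,0,0.02],[0,0,0.04],[0,-0.02,0.04],[-0.005,-0.045,0.02],[-0.01,-0.06,0],[-0.01,-0.06,0],[-0.01,-0.06,0],[-0.01,-0.06,0],[-0.01,-0.06,0]],"turn":[0,0,0,0,0,0,0,0,0,0]}' >/dev/null; python3 st.py
python3 -m pendant '{"xyz":[[-0.01,-0.06,0],[-0.008,-0.05,0],[-0.004,-0.03,0],[0,-0.015,0],[0,0,0],[0,0,0]],"turn":[0,0,0,0,0,0]}' ; python3 st.py
```

```text
36.0 [ 0.5561 -0.184   0.2016] -12.51 [ 0.0148  0.0073 -0.9999] F [ 1.2  0.4 -1.5]
time_s: 36.75
tool_pos: [0.5314, -0.3486, 0.2092]
tool_rot: [116.2, 88.7, 13.2]
force: [-0.0, -0.2, -1.2]
grip_width: 0.0381
36.75 [ 0.5314 -0.3486  0.2092] -12.96 [ 0.0226  0.0053 -0.9997] F [-0.  -0.2 -1.2]
```

```bash

python3 -m pendant '{"xyz":[[0,-0.02,-0.02],[0.002,-0.02,-0.03],[0.002,-0.012,-0.03],[0,0,-0.02],[0,0,0],[0,0,0]],"turn":[-0.12,-0.12,-0.08,0,0,0]}' ; python3 st.py
```

```text
time_s: 37.5
tool_pos: [0.5435, -0.3891, 0.108]
tool_rot: [129.0, 88.3, 8.3]
force: [0.1, -0.0, -1.6]
grip_width: 0.0377
37.5 [ 0.5435 -0.3891  0.108 ] -30.68 [ 0.0287  0.0042 -0.9996] F [ 0.1 -0.  -1.6]
```

```bash

python3 -m pendant '{"xyz":[[-0.005,-0.006,-0.025],[-0.005,-0.005,-0.03],[-0.002,0,-0.015],[0,0,-0.004],[0,0,0],[0,0,0]],"turn":[-0.04,0,0,0,0,0]}' ; python3 st.py
python3 - <<'E'
from h import *
o=readout.get_obs()
save('wrist','w11.png')
save('side','s2.png');im=cv2.imread('pics/s2.png')
u,v=proj('side',[.537,-.40,.03])[0].astype(int);print(u,v)
cv2.imwrite('pics/s2c.png',cv2.resize(im[v-50:v+50,u-60:u+60],None,fx=5,fy=5,interpolation=2))
E
```

```text
time_s: 38.25
tool_pos: [0.5381, -0.3997, 0.041]
tool_rot: [121.9, 87.6, -0.6]
force: [0.2, 0.0, -1.7]
grip_width: 0.0378
38.25 [ 0.5381 -0.3997  0.041 ] -32.61 [ 4.220e-02 -5.000e-04 -9.991e-01] F [ 0.2  0.  -1.7]
368 148
```

View pics/w11.png

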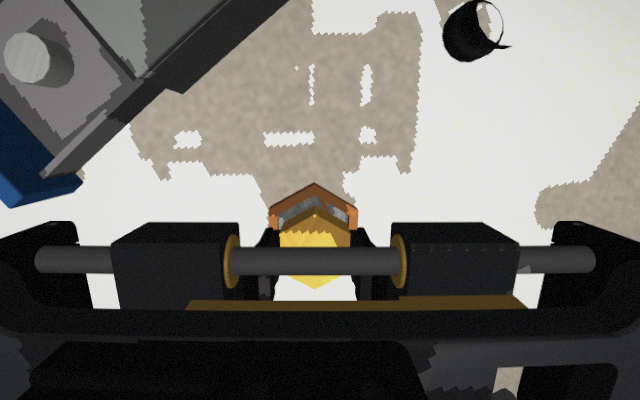

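View pics/s2c.png

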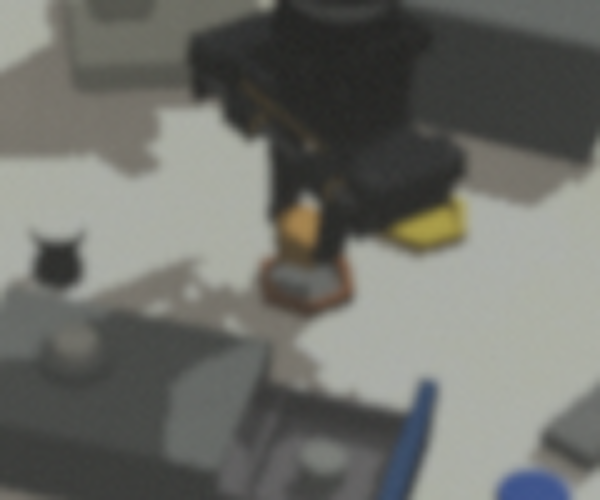

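```bash
python3 - <<'E'
from h import *
o=readout.get_obs()
p=pix('wrist',[[315,183],[358,207],[269,207]],.010,o)[:,:2]*1000
print(p); m=(p[1]+p[2])/2; d=m-p[0]; d/=np.linalg.norm(d); print('centre',p[0]+d*34.64, m+d*17.3, np.linalg.norm(p[1]-p[2]))
E
```

```text
[[ 556.84060587 -374.02945357]
 [ 572.29338232 -403.41625659]
 [ 522.54553951 -370.93978276]]
centre [ 536.66497117 -402.18746067] [ 537.34329231 -401.24076572] 59.410177719253426
```

```bash

python3 -m pendant '{"xyz":[[-0.002,-0.001,-0.009],[-0.001,-0.001,-0.008],[0,0,-0.004],[0,0,0]],"turn":[0,0,0,0]}' >/dev/null ; python3 st.py
```

```text
38.85 [ 0.5346 -0.4019  0.0183] -32.62 [ 4.190e-02 -4.000e-04 -9.991e-01] F [ 0.4  0.9 -1.9]
```

```bash

python3 -m pendant '{"xyz":[[0.001,0,-0.002],[0.001,0,-0.0015],[0,0,0]],"turn":[0,0,0]}' >/dev/null ; python3 st.py
python3 -m pendant '{"xyz":[[0,0,-0.001],[0,0,-0.001]],"turn":[0,0]}' >/dev/null ; python3 st.py
```

```text
39.225 [ 0.5371 -0.4019  0.0148] -32.61 [ 4.230e-02 -6.000e-04 -9.991e-01] F [-0.1  0.2 -1.6]
39.475 [ 0.5373 -0.402   0.0135] -32.6 [ 4.280e-02 -5.000e-04 -9.991e-01] F [-1.2  2.1  4.2]
```

```bash

python3 -m pendant '{"xyz":[[0,0,0.0],[0,0,0.0],[0,0,0],[0,0,0]],"turn":[0,0,0,0]}' 0.7 ; python3 st.py
python3 -m pendant '{"xyz":[[0,0,0.01],[0,0,0.03],[0,0,0.05],[0,0,0.05],[0,0,0.03],[0,0,0.0],[0,0,0]],"turn":[0,0,0,0,0,0,0]}' 1 ; python3 st.py
python3 - <<'E'
from h import *
o=readout.get_obs()
save('wrist','w12.png')
for d in pinpoint('wrist','hex_block'): print(d['score'],toworld('wrist',d['at'],o))
save('side','s3.png');im=cv2.imread('pics/s3.png')
cv2.imwrite('pics/s3c.png',cv2.resize(im[98:198,308:428],None,fx=5,fy=5,interpolation=2))
E
```

```text
time_s: 39.98
tool_pos: [0.5381, -0.4028, 0.0144]
tool_rot: [120.0, 87.4, -2.6]
force: [-0.5, -0.7, -0.5]
grip_width: 0.0598
39.975 [ 0.5381 -0.4028  0.0144] -32.61 [ 0.0448 -0.0021 -0.999 ] F [-0.5 -0.7 -0.5]
time_s: 40.85
tool_pos: [0.5367, -0.4027, 0.192]
tool_rot: [119.3, 87.4, -3.3]
force: [0.0, -0.8, -0.7]
grip_width: 0.0872
40.85 [ 0.5367 -0.4027  0.192 ] -32.68 [ 0.0456 -0.0027 -0.999 ] F [ 0.  -0.8 -0.7]
```

View pics/s3c.png

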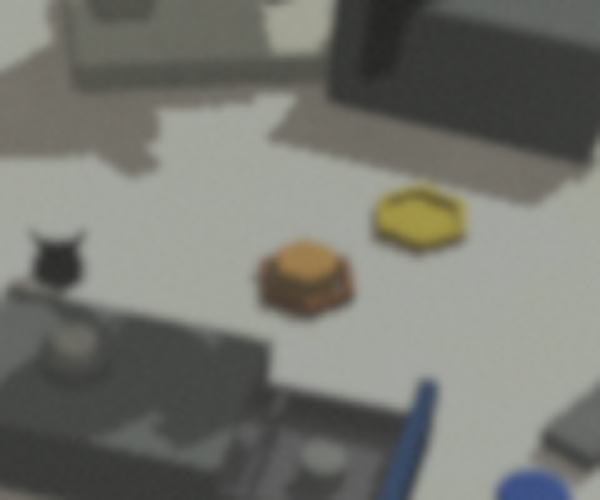

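View pics/w12.png

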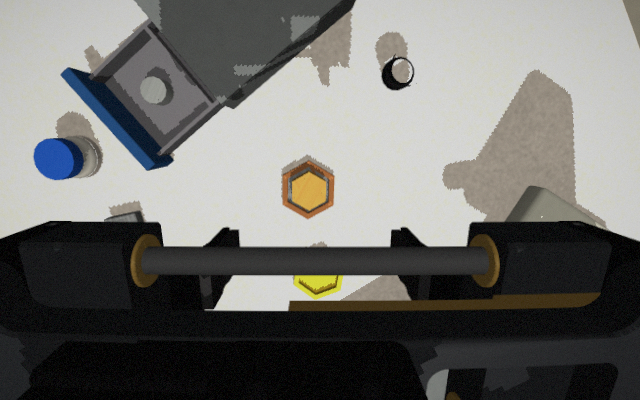

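```bash

python3 -m pendant '{"xyz":[[-0.005,0.02,0],[-0.01,0.03,0],[-0.01,0.04,0],[-0.01,0.045,0],[-0.01,0.045,0],[-0.01,0.045,0],[-0.01,0.045,0],[-0.01,0.045,0],[-0.005,0.03,-0.01],[0,0.02,-0.02]],"turn":[0.15,0.15,0.15,0.15,0.15,0.15,0.15,0.15,0.15,0.15]}' 0 >/dev/null; python3 st.py
python3 -m pendant '{"xyz":[[0,0.005,-0.03],[0,0,-0.03],[0,0,0],[0,0,0]],"turn":[0.15,0.1,0,0]}' 0 >/dev/null; python3 st.py
```

```text
42.25 [ 0.4464 -0.026   0.1505] 56.01 [-0.0041  0.0328 -0.9995] F [ 0.1  0.8 -1.1]
42.75 [ 0.4432 -0.0186  0.0861] 70.94 [-0.0192  0.0297 -0.9994] F [ 0.9 -0.6  0.2]
```

```bash

python3 -m pendant '{"xyz":[[0.01,0.01,0.04],[0.025,0.03,0.03],[0.03,0.04,0.01],[0.03,0.04,0],[0.03,0.04,0],[0.02,0.025,0],[0.01,0.01,0],[0,0,0],[0,0,0]],"turn":[0,0,0,0,0,0,0,0,0]}' 1 >/dev/null; python3 st.py
```

```text
43.875 [0.6058 0.1796 0.18  ] 69.9 [-0.0055  0.0359 -0.9993] F [-0.6 -0.7 -0.1]
```

```bash

python3 - <<'E'
from h import *
o=readout.get_obs()
save('wrist','w13.png');im=cv2.imread('pics/w13.png')
cv2.imwrite('pics/w13c.png',cv2.resize(im[130:290,200:440],None,fx=3.3,fy=3.3,interpolation=2))
import pickle;pickle.dump(o,open('o13.pkl','wb'))
X=lambda c,w,h,a,z:[[c[0]+np.cos(a)*sx*w/2-np.sin(a)*sy*h/2,c[1]+np.sin(a)*sx*w/2+np.cos(a)*sy*h/2,z] for sx,sy in [(1,1),(1,-1),(-1,-1),(-1,1)]]
q=proj('wrist',X((.6084,.1826),.06,.038,np.radians(161),.052),o);print(q, (q-[200,130]+.5)*3.3)
E
```

```text
[[293.721608   169.57264828]
 [332.81194029 168.65445171]
 [333.18711762 227.60538168]
 [295.80997195 228.67922553]] [[310.93130639 132.23973933]
 [439.92940294 129.20969063]
 [441.16748816 323.74775954]
 [317.82290742 327.29144424]]
```

View pics/w13c.png

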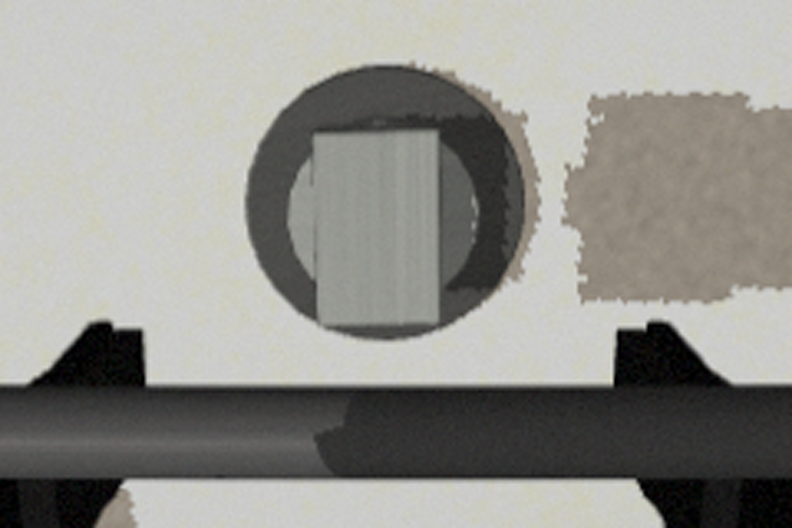

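```bash

python3 -m pendant '{"xyz":[[0,0.002,-0.03],[0.001,0.002,-0.04],[0.001,0.002,-0.03],[0,0,-0.015],[0,0,0],[0,0,0]],"turn":[0,0,0,0,0,0]}' 1 >/dev/null; python3 st.py
```

```text
44.675 [0.6079 0.1795 0.0671] 69.39 [ 1.000e-04  3.850e-02 -9.993e-01] F [-0.2  0.1  0.7]
```

```bash

python3 -m pendant '{"xyz":[[0,0.003,-0.012],[0.0,0.001,-0.011],[0,0,-0.003],[0,0,0]],"turn":[0,0.02,0,0]}' 1 >/dev/null; python3 st.py
```

```text
45.175 [0.6092 0.1843 0.0415] 70.64 [ 0.0024  0.0401 -0.9992] F [-0.3 -1.4 -0.6]
```

```bash

python3 -m pendant '{"xyz":[[-0.001,-0.001,-0.001],[0,0,0],[0,0,0],[0,0,0],[0,0,0],[0,0,0],[0,0,0],[0,0,0]],"turn":[0,0,0,0,0,0,0,0]}' 0 35 ; python3 st.py
```

```text
time_s: 46.18
tool_pos: [0.6086, 0.1832, 0.0412]
tool_rot: [104.3, 87.7, 85.0]
force: [-0.1, 0.2, -0.2]
grip_width: 0.0377
46.175 [0.6086 0.1832 0.0412] 70.63 [ 0.0035  0.0404 -0.9992] F [-0.1  0.2 -0.2]
```

```bash

python3 - <<'E'
from h import *
o=dict(tool_pos=np.array([0.61210518,0.17557662,0.08975046]),tool_rot=[88.0,88.1,80.8])
a,M=jaw(o);print(a,M[:,0])
P,c,k=seg('pics/w7.png',(510,0,640,140),(5,100,50),(20,255,255),'wrist',0.010,o);print(rect(P),c.min(0),c.max(0))
P,c,k=seg('pics/w7.png',(0,0,112,110),(5,100,50),(20,255,255),'wrist',0.010,o);print(cv2.minEnclosingCircle((P*1000).astype(np.float32)),c.min(0),c.max(0))
E
python3 -m pendant '{"xyz":[[0,0,0.005],[0,0,0.02],[0,0,0.04],[-0.01,0.02,0.03],[-0.015,0.035,0.01],[-0.02,0.045,0],[-0.02,0.045,0],[-0.015,0.035,0],[-0.01,0.02,0],[0,0.005,0]],"turn":[0,0,0,0,-0.05,-0.05,0,0,0,0]}' ; python3 st.py
```

```text
82.80109927877024 [ 0.00530089  0.03272868 -0.99945022]
(array([524.28735352, 400.99737549]), 84.71045684814453, 66.16096496582031, 154.48670196533203) [520   0] [630 127]
((460.9546813964844, -4.511378765106201), 43.37838363647461) [0 0] [100 101]
time_s: 47.42
tool_pos: [0.5152, 0.3914, 0.16]
tool_rot: [100.4, 87.4, 74.8]
force: [0.4, -0.9, -3.1]
grip_width: 0.0378
47.425 [0.5152 0.3914 0.16  ] 64.4 [ 0.0119  0.0437 -0.999 ] F [ 0.4 -0.9 -3.1]
```

```bash

python3 -m pendant '{"xyz":[[0,0,0],[0,0,0]],"turn":[0,0]}' >/dev/null; python3 st.py
python3 - <<'E'
from h import *
o=readout.get_obs()
save('wrist','w14.png');im=cv2.imread('pics/w14.png')
import pickle;pickle.dump(o,open('o14.pkl','wb'))
cv2.imwrite('pics/w14c.png',cv2.resize(im[130:290,200:440],None,fx=3.3,fy=3.3,interpolation=2))
E
```

```text
47.675 [0.5169 0.3892 0.1609] 64.27 [ 0.0134  0.0427 -0.999 ] F [ 1.1 -0.9 -3.6]
```

View pics/w14c.png

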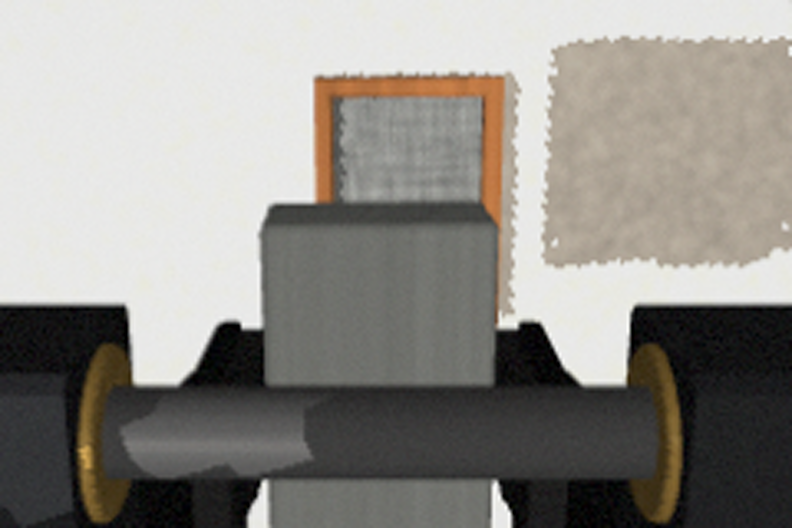

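```bash

python3 - <<'E'
from h import *
import pickle;o=pickle.load(open('o14.pkl','rb'))
p=pix('wrist',(np.array([[315,76],[505,76],[333,96],[485,96]])+.5)/3.3-.5+[200,130],.010,o)[:,:2]*1000
e=p[1]-p[0];n=np.array([-e[1],e[0]])/np.linalg.norm(e)
m=(p[0]+p[1])/2; m2=(p[2]+p[3])/2
if (n@(np.array([520,405])-m))<0:n=-n
print(p,np.linalg.norm(e),np.degrees(np.arctan2(e[1],e[0])),'c',m+n*41,m2+n*35,np.linalg.norm(p[2]-p[3]))
E
```

```text
[[473.90559651 395.42676072]
 [500.05960402 449.21963508]
 [481.95071622 397.71449074]
 [503.00275611 440.90937104]] 59.81392347376426 64.07105494321499 c [523.85541717 404.39569464] [523.95353109 404.00796469] 48.051910146046815
```

```bash

python3 -m pendant '{"xyz":[[0.001,0.006,-0.025],[0.002,0.008,-0.035],[0.002,0.004,-0.03],[0,0,-0.015],[0,0,-0.004],[0,0,0],[0,0,0]],"turn":[0,0,0,0,0,0,0]}' >/dev/null; python3 st.py
```

```text
48.6 [0.5287 0.4011 0.0532] 63.63 [ 0.0202  0.0441 -0.9988] F [-0.1 -0.4 -1.9]
```

```bash

python3 -m pendant '{"xyz":[[-0.004,0.002,-0.012],[-0.003,0.001,-0.012],[0,0,-0.006],[0,0,0],[0,0,0]],"turn":[0,0,0,0,0]}' >/dev/null; python3 st.py
```

```text
49.225 [0.5212 0.4052 0.0223] 63.67 [ 0.0212  0.0457 -0.9987] F [ 0.1 -0.6 -3.1]
```

```bash

python3 -m pendant '{"xyz":[[0.002,-0.001,-0.003],[0,0,-0.0025],[0,0,0]],"turn":[0,0,0]}' >/dev/null; python3 st.py
python3 -m pendant '{"xyz":[[0,0,-0.001],[0,0,-0.001]],"turn":[0,0]}' >/dev/null; python3 st.py
```

```text
49.6 [0.5241 0.4041 0.017 ] 63.65 [ 0.0223  0.0462 -0.9987] F [ 0.2  0.6 -2.7]
49.85 [0.5243 0.4042 0.0152] 63.64 [ 0.0226  0.0466 -0.9987] F [-0.1 -0.  -2.7]
```

```bash

python3 -m pendant '{"xyz":[[0,0,-0.001]],"turn":[0]}' >/dev/null; python3 st.py
python3 -m pendant '{"xyz":[[0,0,-0.001]],"turn":[0]}' >/dev/null; python3 st.py
```

```text
49.975 [0.5243 0.4042 0.0141] 63.65 [ 0.0226  0.0466 -0.9987] F [ 0.3  0.5 -3.1]
50.1 [0.5244 0.4042 0.0134] 63.65 [ 0.0227  0.0466 -0.9987] F [-1.5 -1.3  1.6]
```

```bash

python3 -m pendant '{"xyz":[[0,0,0.0],[0,0,0.0],[0,0,0.0],[0,0,0]],"turn":[0,0,0,0]}' 0.65 ; python3 st.py
python3 -m pendant '{"xyz":[[0,0,0.01],[0,0,0.03],[0.01,0,0.05],[0.02,-0.01,0.05],[0.02,-0.01,0.03],[0,0,0.0],[0,0,0]],"turn":[0,0,0,0,0,0,0]}' 1 ; python3 st.py
python3 - <<'E'
from h import *
o=readout.get_obs()
save('wrist','w15.png');im=cv2.imread('pics/w15.png')
u,v=proj('wrist',[.524,.404,.02],o)[0].astype(int);print(u,v)
v=max(v,60)
cv2.imwrite('pics/w15c.png',cv2.resize(im[v-60:v+60,u-75:u+75],None,fx=5,fy=5,interpolation=2))
E
```

```text
time_s: 50.6
tool_pos: [0.5258, 0.4055, 0.0152]
tool_rot: [88.9, 86.8, 62.5]
force: [-0.3, -0.4, 0.1]
grip_width: 0.0555
50.6 [0.5258 0.4055 0.0152] 63.65 [ 0.0256  0.0493 -0.9985] F [-0.3 -0.4  0.1]
time_s: 51.48
tool_pos: [0.575, 0.3849, 0.1933]
tool_rot: [88.8, 86.8, 62.5]
force: [-0.2, -0.6, 0.4]
grip_width: 0.0869
51.475 [0.575  0.3849 0.1933] 63.74 [ 0.0261  0.0501 -0.9984] F [-0.2 -0.6  0.4]
300 138
```

View pics/w15c.png

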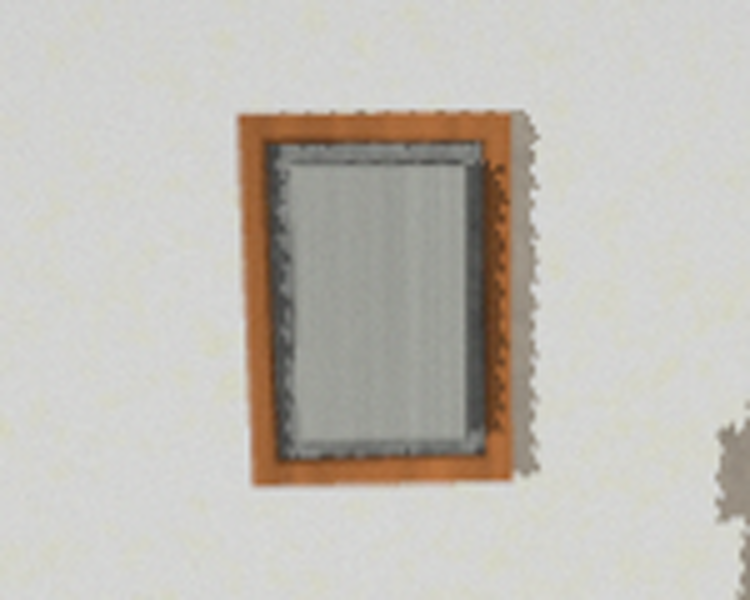

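```bash

python3 -m pendant '{"xyz":[[-0.005,-0.02,0],[-0.012,-0.04,0],[-0.015,-0.05,0],[-0.015,-0.055,0],[-0.015,-0.055,0],[-0.015,-0.055,-0.01],[-0.015,-0.04,-0.02],[-0.01,-0.03,-0.03],[-0.005,-0.015,-0.03],[0,0,-0.015]],"turn":[0,0,0,0,0,0,0,0,0,0]}' 0 >/dev/null; python3 st.py
python3 -m pendant '{"xyz":[[0,0,-0.01],[0,0,0],[0,0,0]],"turn":[0,0,0]}' 0 >/dev/null; python3 st.py
```

```text
52.775 [0.449  0.0217 0.0716] 64.62 [ 0.0066  0.0459 -0.9989] F [ 0.6  0.6 -0.2]
53.15 [0.449  0.0246 0.0605] 64.87 [ 0.0049  0.0454 -0.999 ] F [ 0.7 -0.2 -0.6]
```

```bash

python3 -m pendant '{"xyz":[[0.004,-0.012,-0.012],[0.003,-0.012,-0.015],[0.001,-0.004,-0.012],[0,0,-0.005],[0,0,0]],"turn":[0,0,0,0,0]}' 0 >/dev/null; python3 st.py
```

```text
53.775 [ 0.4612 -0.0006  0.0185] 65.17 [ 0.0117  0.0477 -0.9988] F [-0.4 -0.6  0.4]
```

```bash

python3 -m pendant '{"xyz":[[0,-0.002,-0.006],[0,0.006,-0.004],[0.001,0.007,0],[0.001,0.005,0]],"turn":[0,0,0,0]}' 0 >/dev/null; python3 st.py
```

```text
54.275 [0.4638 0.0174 0.0086] 65.22 [ 0.0129  0.0488 -0.9987] F [ 0.5  0.  -0.2]
```

```bash

python3 -m pendant '{"xyz":[[0.001,0.004,0],[0.001,0.004,0],[0.001,0.004,0]],"turn":[0,0,0]}' 0 >/dev/null; python3 st.py
python3 -m pendant '{"xyz":[[0.001,0.004,0],[0.001,0.004,0]],"turn":[0,0]}' 0 >/dev/null; python3 st.py
```

```text
54.65 [0.4662 0.0235 0.0099] 65.16 [ 0.0097  0.0412 -0.9991] F [-1.8 -2.8  4.7]
54.9 [0.4689 0.0315 0.0105] 65.1 [ 0.011   0.0412 -0.9991] F [ 0.1 -0.2  1.4]
```

```bash

python3 -m pendant '{"xyz":[[-0.003,-0.012,0],[-0.002,-0.008,0],[0,0,-0.0025],[0,0,-0.0015],[0,0,0]],"turn":[0,0,0,0,0]}' 0 >/dev/null; python3 st.py
```

```text
55.525 [0.4631 0.0109 0.0058] 65.13 [ 0.0103  0.0419 -0.9991] F [ 0.8 -0.4 -0.5]
```

```bash

python3 -m pendant '{"xyz":[[0.001,0.004,0],[0.001,0.004,0],[0.001,0.004,0]],"turn":[0,0,0]}' 0 >/dev/null; python3 st.py
python3 -m pendant '{"xyz":[[0.001,0.004,-0.0005],[0.001,0.004,-0.0005]],"turn":[0,0]}' 0 >/dev/null; python3 st.py
```

```text
55.9 [0.4647 0.0188 0.0053] 65.16 [ 0.0068  0.0349 -0.9994] F [ -4.2 -14.3   6.7]
56.15 [0.4656 0.0186 0.0045] 65.04 [ 0.0033  0.0244 -0.9997] F [ -4.6 -10.8  10.8]
```

```bash

python3 -m pendant '{"xyz":[[0.0,0.004,0],[0.0,0.004,0],[0.0,0.004,0]],"turn":[0,0,0]}' 0 >/dev/null; python3 st.py
```

```text
56.525 [0.4655 0.0185 0.0048] 64.81 [ 0.002  0.009 -1.   ] F [ -1.5 -10.3   3.4]
```

```bash

python3 -m pendant '{"xyz":[[0.0,0.004,0],[0,-0.004,0.002],[0.0,0,0.02],[0.01,0.01,0.04],[0.025,0.03,0.04],[0.03,0.035,0.02],[0.03,0.035,0],[0.025,0.03,0],[0.015,0.015,0],[0,0,0]],"turn":[0,0,0,0,0,0,0,0,0,0]}' 1 >/dev/null; python3 st.py
python3 -m pendant '{"xyz":[[0.0,0,0],[0,0,0]],"turn":[0,0]}' >/dev/null; python3 st.py
python3 - <<'E'
from h import *
o=readout.get_obs()
save('wrist','w16.png');im=cv2.imread('pics/w16.png')
import pickle;pickle.dump(o,open('o16.pkl','wb'))
cv2.imwrite('pics/w16c.png',cv2.resize(im[130:290,200:440],None,fx=3.3,fy=3.3,interpolation=2))
E
```

```text
57.775 [0.6021 0.1778 0.1315] 64.85 [ 5.0e-04  6.6e-03 -1.0e+00] F [-0.7 -0.3 -1. ]
58.025 [0.601  0.1766 0.1312] 64.8 [-9.0e-04  6.1e-03 -1.0e+00] F [-0.1 -0.4 -0.2]
```

View pics/w16c.png

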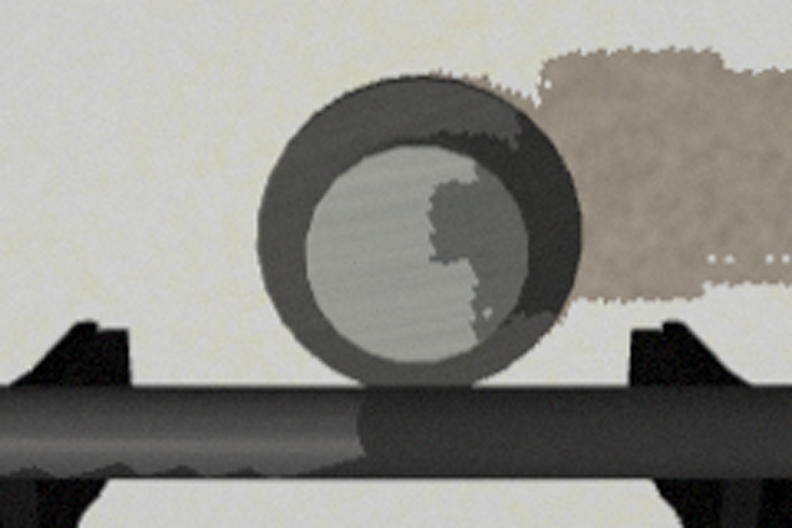

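```bash

python3 - <<'E'
from h import *
import pickle;o=pickle.load(open('o16.pkl','rb'))
p=pix('wrist',(np.array([[306,253],[528,253],[417,144],[417,362]])+.5)/3.3-.5+[200,130],.032,o)[:,:2]*1000
print(p.mean(0),np.linalg.norm(p[0]-p[1]),np.linalg.norm(p[2]-p[3]),p[:2].mean(0),p[2:].mean(0))
E
```

```text
[608.87704946 185.20136121] 60.60422295016117 61.44923937175643 [608.5068809  185.38832651] [609.24721801 185.0143959 ]
```

```bash

python3 -m pendant '{"xyz":[[0.002,0.005,-0.025],[0.003,0.006,-0.03],[0.001,0.002,-0.025],[0,0,-0.008],[0,0,0],[0,0,0]],"turn":[0,0,0,0,0,0]}' 1 >/dev/null; python3 st.py
```

```text
58.825 [0.6076 0.1863 0.045 ] 64.47 [ 0.0037  0.0091 -1.    ] F [ 0.   0.8 -0.1]
```

```bash

python3 -m pendant '{"xyz":[[0,0,-0.01],[0.0,-0.001,-0.009],[0,0,-0.003],[0,0,0]],"turn":[0,0,0,0]}' 1 >/dev/null; python3 st.py
python3 -m pendant '{"xyz":[[0,0,-0.001],[0,0,0],[0,0,0],[0,0,0],[0,0,0],[0,0,0]],"turn":[0,0,0,0,0,0]}' 0 45 ; python3 st.py
```

```text
59.325 [0.6086 0.1854 0.0232] 64.46 [ 0.006   0.0103 -0.9999] F [ 0.6 -0.3  0. ]
time_s: 60.08
tool_pos: [0.6088, 0.1854, 0.0225]
tool_rot: [83.5, 89.3, 57.9]
force: [-0.3, 0.3, -0.2]
grip_width: 0.0606
60.075 [0.6088 0.1854 0.0225] 64.46 [ 0.0065  0.0104 -0.9999] F [-0.3  0.3 -0.2]
```

```bash

python3 -m pendant '{"xyz":[[0,0,0.005],[0,0,0.02],[0,0,0.035],[-0.01,-0.01,0.035],[-0.025,-0.03,0.01],[-0.03,-0.04,0],[-0.03,-0.04,0],[-0.025,-0.035,0],[-0.012,-0.015,0],[-0.004,-0.005,0]],"turn":[0,0,0,0,0,0,0,0,0,0]}' ; python3 st.py
python3 -m pendant '{"xyz":[[0.0,0,0],[0,0,0]],"turn":[0,0]}' >/dev/null; python3 st.py
python3 - <<'E'
from h import *
o=readout.get_obs()
save('wrist','w17.png');im=cv2.imread('pics/w17.png')
import pickle;pickle.dump(o,open('o17.pkl','wb'))
cv2.imwrite('pics/w17c.png',cv2.resize(im[130:290,200:440],None,fx=3.3,fy=3.3,interpolation=2))
E
```

```text
time_s: 61.32
tool_pos: [0.4686, 0.0051, 0.1388]
tool_rot: [76.5, 88.8, 50.9]
force: [0.7, 1.2, -4.2]
grip_width: 0.0603
61.325 [0.4686 0.0051 0.1388] 64.36 [ 0.0127  0.0156 -0.9998] F [ 0.7  1.2 -4.2]
61.575 [0.4697 0.006  0.14  ] 64.38 [ 0.0149  0.0169 -0.9997] F [ 0.7  0.3 -4.5]
```

View pics/w17c.png

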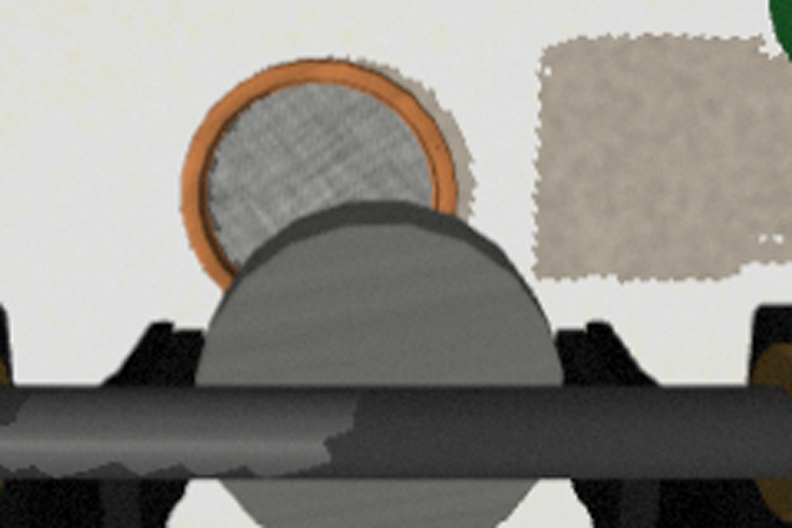

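```bash

python3 - <<'E'
from h import *
import pickle;o=pickle.load(open('o17.pkl','rb'))
P,c,k=seg('pics/w17.png',(245,140,345,225),(5,110,60),(20,255,255),'wrist',0.010,o)
from scipy.optimize import least_squares
q=cv2.convexHull(c)[:,0].astype(float)
# keep upper/left points away from block cut
q=np.array([x for x in q if x[1]<193 or x[0]<258])
p=pix('wrist',q,.010,o)[:,:2]*1000
f=least_squares(lambda v:np.hypot(p[:,0]-v[0],p[:,1]-v[1])-v[2],[459,-5,42],loss='soft_l1');print(len(p),f.x,np.abs(f.fun).max())
m=np.array([[182,190],[457,190],[322,59],[222,97],[425,100]]);p=pix('wrist',(m+.5)/3.3-.5+[200,130],.010,o)[:,:2]*1000
f=least_squares(lambda v:np.hypot(p[:,0]-v[0],p[:,1]-v[1])-v[2],[459,-5,42]);print(f.x,f.fun)
E
```

```text
21 [459.05140994  -5.24816231  41.18092225] 0.24701270960615318
[458.61974425  -4.66563942  41.40240419] [ 0.20206435 -0.48947226 -0.57435081 -0.05114213  0.91290085]
```

```bash

python3 -m pendant '{"xyz":[[-0.004,-0.004,-0.025],[-0.006,-0.005,-0.03],[-0.004,-0.002,-0.02],[0,0,-0.008],[0,0,0],[0,0,0]],"turn":[0,0,0,0,0,0]}' >/dev/null; python3 st.py
```

```text
62.375 [ 0.4595 -0.0016  0.0561] 64.79 [ 0.0182  0.0147 -0.9997] F [ 0.1 -0.2 -3.2]
```

```bash

python3 -m pendant '{"xyz":[[-0.002,-0.002,-0.012],[-0.002,-0.001,-0.012],[0,0,-0.006],[0,0,0],[0,0,0]],"turn":[0,0,0,0,0]}' >/dev/null; python3 st.py
```

```text
63.0 [ 0.4562 -0.0045  0.0249] 64.81 [ 0.02    0.0151 -0.9997] F [-0.   0.6 -3.9]
```

```bash

python3 -m pendant '{"xyz":[[0.002,0,-0.003],[0,0,-0.003],[0,0,0]],"turn":[0,0,0]}' >/dev/null; python3 st.py
python3 -m pendant '{"xyz":[[0.0005,0,-0.001],[0,0,-0.001]],"turn":[0,0]}' >/dev/null; python3 st.py
```

```text
63.375 [ 0.459  -0.0044  0.019 ] 64.82 [ 0.0212  0.0155 -0.9997] F [-0.2 -0.1 -2.9]
63.625 [ 0.4597 -0.0043  0.0171] 64.82 [ 0.0217  0.0156 -0.9996] F [ 0.4 -0.1 -4. ]
```

```bash

python3 -m pendant '{"xyz":[[0,0,-0.001]],"turn":[0]}' >/dev/null; python3 st.py
python3 -m pendant '{"xyz":[[0,0,-0.001]],"turn":[0]}' >/dev/null; python3 st.py
python3 -m pendant '{"xyz":[[0,0,-0.0005]],"turn":[0]}' >/dev/null; python3 st.py
```

```text
63.75 [ 0.4597 -0.0043  0.0161] 64.82 [ 0.0217  0.0157 -0.9996] F [-0.9  0.9 -4.1]
63.875 [ 0.4597 -0.0043  0.015 ] 64.82 [ 0.0217  0.0156 -0.9996] F [-0.9  0.5 -3.5]
64.0 [ 0.4599 -0.0043  0.0147] 64.83 [ 0.0219  0.0157 -0.9996] F [-1.6 -0.7  1.7]
```

```bash

python3 -m pendant '{"xyz":[[0,0,-0.0005],[0,0,0],[0,0,0],[0,0,0]],"turn":[0,0,0,0]}' 1 ; python3 st.py
python3 -m pendant '{"xyz":[[0,0,0.008],[0,0,0.02],[0,0,0.04],[0.02,0,0.04],[0.03,0,0.02],[0.02,0,0.0],[0,0,0],[0,0,0]],"turn":[0,0,0,0,0,0,0,0]}' ; python3 st.py
python3 - <<'E'
from h import *
o=readout.get_obs()
save('wrist','w18.png');im=cv2.imread('pics/w18.png')
u,v=proj('wrist',[.459,-.005,.02],o)[0].astype(int);print(u,v)
v=max(v,60)
cv2.imwrite('pics/w18c.png',cv2.resize(im[v-60:v+60,u-75:u+75],None,fx=5,fy=5,interpolation=2))
save('top','t9.png');save('side','s9.png')
im=cv2.imread('pics/t9.png');cv2.imwrite('pics/t9c.png',cv2.resize(im[140:280,150:480],None,fx=2.4,fy=2.4,interpolation=2))
for n in ['coin_block','hex_block','oblong_block','round_block','drawer_front']:
  for c in ['top','side']:
    for d in pinpoint(c,n)[:2]: print(n,c,round(d['score'],2),toworld(c,d['at']).round(4))
E
```

```text
time_s: 64.5
tool_pos: [0.4618, -0.0041, 0.0154]
tool_rot: [58.1, 88.3, 32.9]
force: [0.5, 0.1, -0.5]
grip_width: 0.0857
64.5 [ 0.4618 -0.0041  0.0154] 64.82 [ 0.0254  0.0164 -0.9995] F [ 0.5  0.1 -0.5]
time_s: 65.5
tool_pos: [0.5324, -0.0048, 0.1513]
tool_rot: [57.8, 88.2, 32.5]
force: [-0.1, -0.6, 0.3]
grip_width: 0.0871
65.5 [ 0.5324 -0.0048  0.1513] 64.77 [ 0.0272  0.0173 -0.9995] F [-0.1 -0.6  0.3]
277 124
coin_block side 0.4 [ 0.4616 -0.2247  0.0105]
hex_block top 0.59 [ 0.5241  0.4036 -0.0019]
hex_block top 0.43 [ 0.5404 -0.4005  0.0006]
hex_block side 0.56 [ 0.5356 -0.3991  0.0083]
oblong_block top 0.54 [0.5256 0.4026 0.0065]
oblong_block side 0.54 [ 0.4555 -0.0019  0.0035]
round_block top 0.65 [ 0.4709  0.1687 -0.0042]
round_block side 0.87 [ 0.4557 -0.0023  0.0038]
round_block side 0.72 [ 0.4751  0.1662 -0.0008]
drawer_front top 0.8 [ 0.4054 -0.2259  0.0504]
drawer_front side 0.82 [ 0.4122 -0.2309  0.0463]
```

View pics/w18c.png

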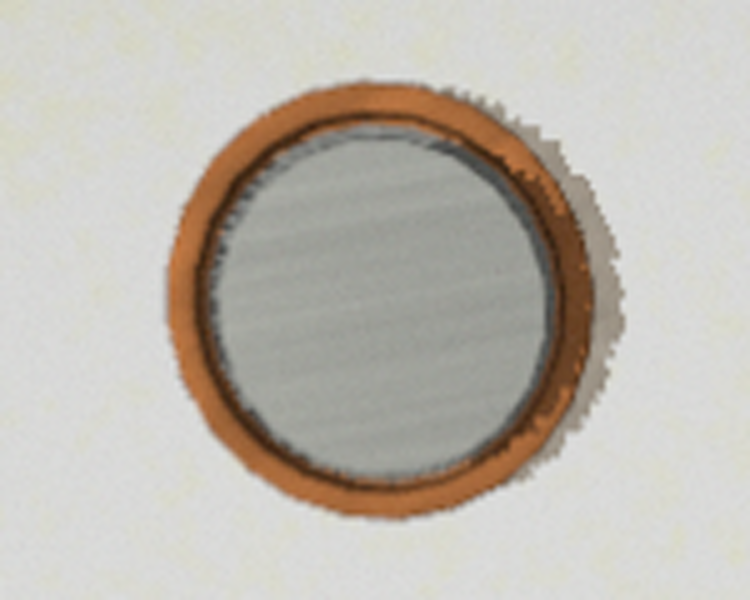

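View pics/t9c.png

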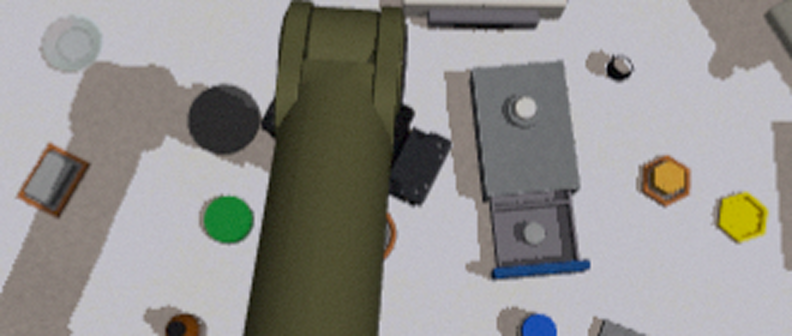

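View pics/s9.png

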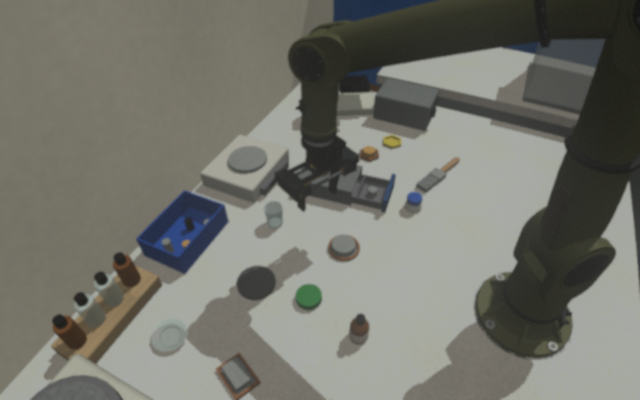

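```bash
python3 -c "
from cell import *
print(readout.get_obs()['force'],sign_off())"
```

```text
the job is handed in; nothing more can be done
[ 0.101235   -1.01881474  0.65883397] None
```

The job is handed in at about 66 s of the 112 s allowed. I pressed the button and the drawer sprang fully out. The coin block went into the drawer first, then the hexagonal, oblong and large round blocks went into their wooden nests. Each block was lowered until it touched, then let go.

**Last checks:**
- **Blocks:** the final pictures show the hexagonal, oblong and round blocks inside their recesses with a gap all round. The small one is on the drawer floor, and the drawer is still fully out.
- **Look-alikes:** the yellow nest and the green disc were not touched.
- **Robot:** the gripper stands open at about 0.15 m height, touching nothing; force readings were within noise (about 1 N).

**What did not go cleanly:**
- **Tool tilt:** the tool drifted off vertical during moves, by up to about 6.7°. I straightened it twice by pushing the closed fingers sideways against the inside of the then-empty round nest. The force component along the push reached 19 N, with up to 28 N of upward force alongside it. On the second straightening the fingers slipped over the rim once.
- **Coin set-down:** the force reached 26 N for one row as the coin met the drawer floor.
- **Network detections:** at the end some networks disagreed with the pictures. The top camera reported a hex block at the oblong nest and took the green disc for the round block, and the side camera reported the oblong block at the round nest. I relied on the pictures.

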